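Index the inspection turntable to the gilt movement

ROBOT

A 6-joint arm with a two-finger parallel gripper is mounted at the origin on a cart in front of the work surface, level with it; the furniture and walls round the work are solid. World frame = base frame: x ahead of the robot, y to its left, z up, the work surface at z = 0. Lengths are in mm, angles in rad, forces in N, time in s.
With the tool pointing down it reaches from about 275 to 1000 mm from the base axis. Payload 8.4 kg.
Tool frame: the origin (TCP) lies at the very end of the fingers, on their centre line; the grasp point (between the pads) lies 19 mm behind it (r.tcp_to_grasp is the distance from the TCP to the grasp point, in mm); z points along the fingers, y is the line along which they close (so a half turn about z gives the same grasp; the last joint's range is limited). The gripper opens to 85 mm and grips with 20 to 120 N. Pads are 22 mm wide; open, the fingers measure 114 mm over their backs; the gripper's body (76 mm by 85 mm) begins 54 mm behind the grasp point. The pads swing forward as they close: fully open they stand 13 mm farther back than shut.
Start: joints at [-1.278, 0.353, 1.633, -0, 1.155, -0.002], TCP at [181.591, -598.041, 231.281] pointing down, gripper open.
Joint ranges: [-2.63, 2.63], [-0.92, 2.1], [0.06, 2.66], [-1.3, 4.44], [0, 2.69], [-3.02, 3.02]. Speed limits (rad/s): [2.22, 2.22, 2.79, 3.14, 3.14, 3.14].

INTERFACE

Orientations are given as [roll, pitch, yaw] about the fixed x, y, z axes, in that order (R = Rz(yaw) Ry(pitch) Rx(roll)).
In Python, from rig import r gives the robot as it stands. The module is installed in compiled form; this text tells all that it offers.
- The arm moves only by the tool play_rows, never from a script. Its argument "rows" is a list of rows, each an object with "dp": the shift along the tool's x, y, z in units of 40 mm (1.0 is 40 mm), a list of three; "turn": the turn, a rotation vector about the tool's x, y, z in units of 6 degrees (1.0 is 6 degrees), a list of three; "fingers": the closure, from 0 (fully open) to 1 (shut). In form: [{"dp": [tx, ty, tz], "turn": [wx, wy, wz], "fingers": fingers}, ...]. A call has 1 to 5 rows; each row shifts and turns the commanded pose from where the row before left it, along the tool's axes as they then stand; what a row does not reach is not made up. A row lasts 1/12 s, in which the tool goes at most 41.7 mm and 7.16 degrees, less where a joint would pass 70% of its speed; a pose out of reach is approached as far as the arm can. A call is refused whole if a number of a shift passes 1 or a number of a turn 1, either way. A call with a gripper value outside its range is refused whole. The fingers move at their own pace and stop on an object; "force" is the grip in N (left out, the last holds). Time passes only in rows, so rows that do not move let the fingers close. It gives the time, the measured TCP pose, the force, the opening and the grip force at its end, in the units of the state.
- r.sense(): the state, without advancing time (a new reading comes with each control period).
- r.grab_frame(name): name is "scene" or "top" or "wrist"; returns a dict with "pixels" (400x640x3 uint8, red, green, blue), "fx", "fy", "cx", "cy" (pixels), "pose" (4x4, takes a point from camera to world coordinates). Camera axes: x right, y down, z forward; pixel columns grow to the right and rows downward; lengths in mm; the calibration is good to about 2 mm. A picture is of the moment at which its call begins. There is no depth.
- r.sign_off(): hands the job in; it is judged then, once.
The state is a dict: "clock": time; "qpos": joint angles; "qvel": joint speeds; "joint_efforts": joint torques, N m; "eef_pos": TCP position; "tcp_rot": TCP orientation; "contact_force": force on the tool from outside, world axes, zero at the start; "wrist_torque": the same for the moment, N m; "opening": opening from 0.0 (shut) to 1.0 (fully open); "grasp_force": force on a finger pad.
Only numpy, scipy, OpenCV 4.12 (cv2) and the standard library are available. Lean on these libraries where they do the work, as an engineer would, in place of code of your own. Each camera call takes 0.05 s, during which the arm holds its last target. There are 200 camera calls.

TASK

Bring the gilt watch movement under the magnifier of the rotary indexing stand and lock it there: pull the red tee handle of the index plunger out and twist it so that it stays parked when let go, push the turntable round by the pins on its rim, then twist the handle back so that the plunger springs fully home. Touch neither the magnifier nor anything that lies in the nests, let everything stay in its nest, and leave the jar, oil cup, tin and hammer round the stand where they are.

Things in the scene. Friction and masses are not known exactly. Their poses are not given: they have to be found in the camera images.
- index_stand: Rotary indexing stand, fixed to the bench: grey bed plate 340 x 180 x 18 mm (x by y) carrying a turntable. Origin: centre of the underside, below the spindle; z up, +x from the spindle to the magnifier's post (steel, 14 mm thick, 158 mm high, at x = 150 mm). The index plunger with its red tee handle stands on the -x side, on a bracket.
- turntable_top (a point): Spindle axis on the top face of the aluminium turntable, 56 mm above the bench; turns with it, z up. The turntable is 241 mm across, 18 mm thick, its rim bevelled. Six nests, black rings of 54 mm inside and 61 mm outside diameter, 4 mm high, are centred 70 mm from the spindle at 0, 60, 120, 180, 240, 300 degrees in this frame.
- rim_pin (a point): Foot, on the turntable's top face, of one of the six upright rim pins by which the turntable is pushed: 12 mm thick, 32 mm high, brass heads, 92 mm from the spindle, midway between the nests at 30 (this one), 90, 150, 210, 270, 330 degrees in the turntable's frame; turns with it.
- turntable (a joint): Turn of the turntable in its stand, rad, counterclockwise from above; 0 and locked at the start. Unlocked it turns either way without end, needs about 1.6 N at a pin and soon stops when it is left (pushed at 0.1 m/s it coasts 2 or 3 degrees). Six countersunk bushes in the rim lock it at every multiple of 60 degrees (1.047); the plunger finds a bush that is within about 3 degrees.
- plunger (a joint): Pull of the spring plunger along its axis, m: 0 = home in a bush (locked), 0.010 = nose on the rim between bushes, about 0.0125 = parked out (turntable free), 0.020 = end of travel. The axis leans 35 degrees from vertical, its upper end outward (the stand's -x). The spring pulls it home with 4 N (home) to 9 N (end).
- tee_handle (a joint): Twist of the tee handle about the plunger's axis, rad, counterclockwise seen from the handle's end: 0 = over the deep slot (plunger can spring home), 1.2 = end stop, over the shallow rest notch (stays parked). Twist only with the plunger pulled 0.0155 m or more, also to leave the notch. Let go within about 15 degrees of the slot, it finds it.
- tee_grip (a point): Grip point in the red tee handle, a bar 66 mm long, 14 mm wide, 18 mm high. z points outward along the plunger's axis, y along the bar, x across it; moves and turns with the handle. The bar reaches 11 mm below this point and 7 mm above it; the fixed sleeve, 25 mm thick, begins 26 mm below it when the plunger is home.
- station (a point): Inspection station: the point under the lens on the turntable's top face, 70 mm from the spindle along the stand's +x; fixed to the stand.
- magnifier: Loupe, fixed: steel rim 44 mm across and 6 mm thick, centred over the station, underside 130 mm above the bench; its stem with a black ball (24 mm, top 154 mm above the bench) runs along the stand's +x to the post. Origin: 33 mm from the lens centre towards the post, at the underside.
- movement_gilt: The gilt round watch movement, 49 mm across, 6 mm thick; lies loose in one of the nests. Origin: centre of its underside.
- bezel_black: Black bezel ring, 44 mm across, 5 mm thick, loose in a nest. Origin: centre of its underside.
- movement_rect: Small shaped silver-coloured movement, 30 x 29 x 6 mm, loose in a nest. Origin: centre of its underside.
- parts_pot_1: Clear parts pot, 42 mm across, 14 mm high, loose in a nest. Origin: centre of its underside.
- parts_tin_2: Closed grey-beige metal tin, 34 mm across, 22 mm high, loose in a nest. Origin: centre of its underside.
- jar_glass: Glass jar with a lid, 41 mm across, 48 mm high, on the bench at the left of the plunger. Origin: centre of its underside.
- oil_cap_blue: Blue oil cup, 40 mm across, 33 mm high, on the bench left of the turntable. Origin: centre of its underside.
- tin_blue: Round blue tin, 70 mm across, 22 mm high, on the bench right of the turntable. Origin: centre of its underside.
- nylon_hammer: Small hammer lying on the bench at the right of the plunger, 142 mm long, 18 mm high. Origin: centre of its underside.

How it is judged:
By the outcome, as a careful person would: the job done as asked, in the order asked, and still so for the second after the job is handed in, with the robot touching nothing.
It also fails if it takes over 69 s, if anything falls off the work surface, if the arm or the gripper's body presses on something with over 40 N, if the wrist force passes 120 N, or if a joint passes its speed limit or range.

## Working session

There is one attempt and no reset: what is moved stays moved. The work goes in short steps, Python scripts to look and compute and a tool call to move; the robot and the scene stay as the last step left them, time stands still between calls to the robot, and variables do not carry over. Pictures are saved under pics/ and viewed, at most 13 in all, crops included, and the job is handed in when it is done.

Besides the shell and the picture viewer there is one more tool, called after "Emit:" as name(argument=value, ...) on one line, values as JSON. play_rows: Moves the arm, as the interface text tells. Its arguments: {"type":"object","properties":{"rows":{"type":"array"},"force":{"type":"number"}},"required":["rows"]}

```bash
mkdir -p pics; python3 - <<'E'
from rig import r
import cv2,pickle
d={}
for n in ["scene","top"]:
    f=r.grab_frame(n); d[n]=f
    cv2.imwrite(f"pics/{n}0.png",f["pixels"][:,:,::-1]); print(n,f["fx"],f["cx"],f["cy"],f["pose"].round(3).tolist())
pickle.dump(d,open("f0.pkl","wb"))
print(r.sense()["clock"],r.tcp_to_grasp)
E
```

```text
scene 451.5659194561753 314.3300728519152 199.99034312047408 [[-0.751, -0.323, 0.576, -77.427], [-0.66, 0.369, -0.654, 709.643], [-0.002, -0.872, -0.49, 654.006], [0.0, 0.0, 0.0, 1.0]]
top 373.0314538116513 322.31263451948877 198.88342058209776 [[0.008, -0.987, 0.163, 418.642], [-1.0, -0.006, 0.01, -46.144], [-0.009, -0.163, -0.987, 936.048], [0.0, 0.0, 0.0, 1.0]]
0.1 18.700000000000003
```

View pics/scene0.png

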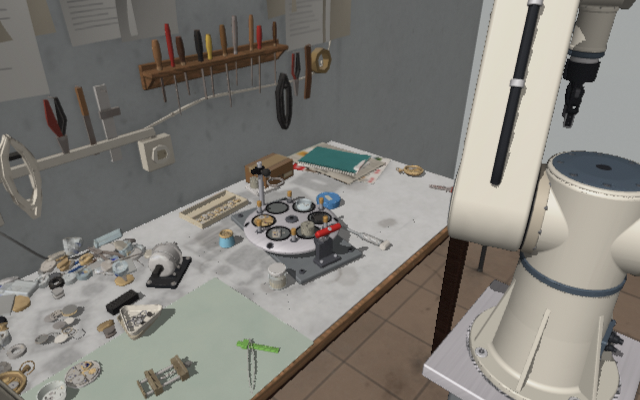

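View pics/top0.png

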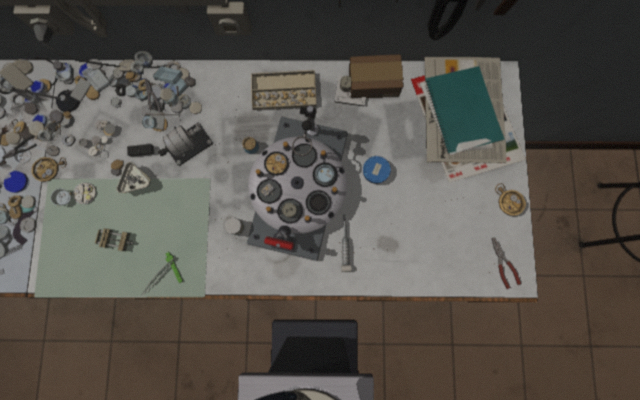

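The scene view shows the stand around (295,220) with the red tee at (328,230). The top view shows the turntable at about (297,183), the red tee at (280,243) and the post near (310,120). The gilt movement looks to be at (276,162), so I'll zoom in.

```bash
cat > h.py <<'E'
import numpy as np,cv2,pickle
def ray(f,uv):
    d=np.array([(uv[0]-f["cx"])/f["fx"],(uv[1]-f["cy"])/f["fy"],1.]); P=np.array(f["pose"]); return P[:3,3],P[:3,:3]@d
def onplane(f,uv,z):
    o,d=ray(f,uv); return o+d*(z-o[2])/d[2]
def proj(f,p):
    P=np.array(f["pose"]); c=P[:3,:3].T@(np.array(p)-P[:3,3]); return np.array([f["cx"]+f["fx"]*c[0]/c[2],f["cy"]+f["fy"]*c[1]/c[2]])
def tri(f,uv,g,uw):
    a,d=ray(f,uv); b,e=ray(g,uw); s=np.linalg.lstsq(np.c_[d,-e],b-a,rcond=None)[0]; p,q=a+d*s[0],b+e*s[1]; return (p+q)/2,np.linalg.norm(p-q)
E
python3 - <<'E'
from h import *
d=pickle.load(open("f0.pkl","rb"))
t=d["top"]["pixels"][100:280,215:375,::-1]; s=d["scene"]["pixels"][150:300,200:400,::-1]
cv2.imwrite("pics/c1.png",cv2.resize(t,None,fx=3.3,fy=3.3,interpolation=2))
cv2.imwrite("pics/c2.png",cv2.resize(s,None,fx=4,fy=4,interpolation=2))
for n in d:
    hsv=cv2.cvtColor(d[n]["pixels"],cv2.COLOR_RGB2HSV)
    for nm,lo,hi in [("red",(0,170,60),(8,255,255)),("brass",(12,90,110),(26,255,255))]:
        m=cv2.inRange(hsv,lo,hi)
        k,_,st,c=cv2.connectedComponentsWithStats(m)
        print(n,nm,[(c[i].round(1).tolist(),int(st[i,4])) for i in range(1,k) if st[i,4]>3 and 200<c[i][0]<400 and 100<c[i][1]<290])
E
```

```text
scene red [([293.8, 165.9], 11), ([300.1, 168.1], 7), ([326.8, 230.4], 133)]
scene brass [([302.0, 153.2], 28), ([272.7, 160.8], 218), ([248.6, 171.3], 94), ([399.7, 170.2], 6), ([255.6, 175.2], 5), ([263.7, 180.2], 13), ([289.0, 193.2], 16), ([320.6, 200.1], 18), ([258.3, 203.2], 19), ([263.3, 221.0], 109), ([324.7, 218.3], 26), ([292.7, 230.9], 27), ([227.4, 230.6], 13), ([225.2, 235.1], 31)]
top red [([278.4, 243.0], 115)]
top brass [([302.4, 100.8], 19), ([274.0, 102.3], 11), ([248.4, 144.1], 30), ([284.7, 143.0], 9), ([322.4, 151.7], 7), ([274.3, 164.4], 191), ([282.8, 157.9], 9), ([257.1, 170.8], 9), ([334.0, 188.0], 9), ([267.6, 208.1], 10), ([306.7, 217.2], 12)]
```

View pics/c1.png

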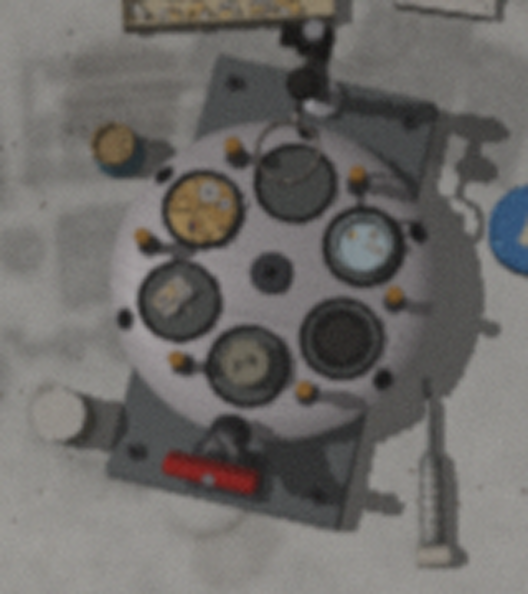

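View pics/c2.png

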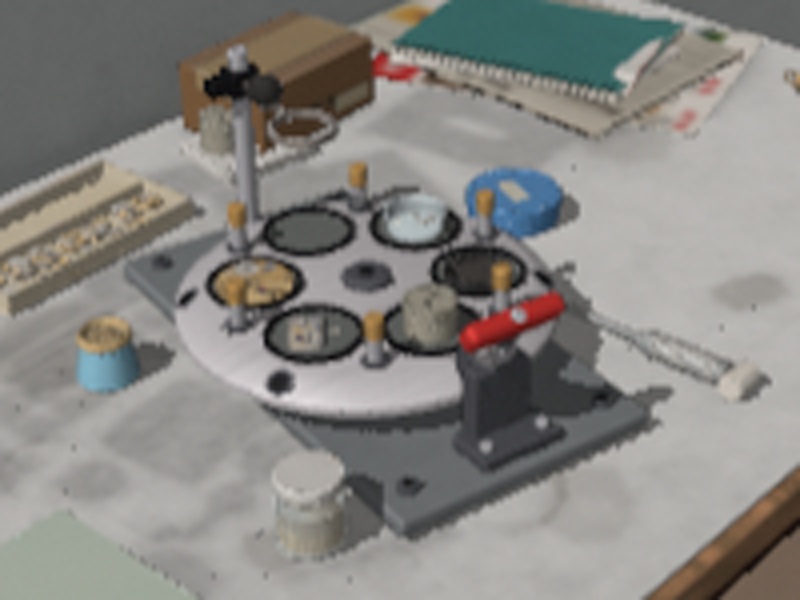

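The gilt movement is in the nest at +60° in the top crop at (203,210). The empty nest is under the loupe at (295,183), so the turntable has to turn −60° (clockwise). The tee handle bar spans (165,462) to (257,484) in the top crop.

```bash
python3 - <<'E'
from h import *
from rig import r
d=pickle.load(open("f0.pkl","rb")); T,S=d["top"],d["scene"]
c=np.array([(234,147),(143,238),(178,360),(305,390),(395,296),(358,177)])/3.3+[215,100]
P=np.array([onplane(T,u,86) for u in c]); C=P.mean(0); V=(P-C)[:,:2]
a=np.degrees(np.arctan2(V[:,1],V[:,0]))-np.array([30,90,150,210,270,330]); a=(a+180)%360-180
print("C",C,"rad",np.linalg.norm(V,axis=1).round(1),"yaw",a.round(1))
# scene cross-check of pins
cs=np.array([(237,213),(236,290),(374,325),(502,275),(485,202),(358,172)])/4+[200,150]
Q=np.array([onplane(S,u,86) for u in cs]);print("Cscene",Q.mean(0))
print("tri",[ (lambda t:(t[0].round(1).tolist(),round(t[1],1)))(tri(T,a,S,b)) for a,b in zip(c,cs)])
print("tee",tri(T,(278.9,243.2),S,(327.9,230.3)))
# bar ends: top crop left/right, scene left/right
L=tri(T,(215+166/3.3,100+463/3.3),S,(200+467/4,150+335/4)); R=tri(T,(215+257/3.3,100+481/3.3),S,(200+560/4,150+307/4))
print(L,R)
s=r.sense(); print(s["eef_pos"],s["tcp_rot"],s["qpos"])
f=r.grab_frame("wrist");print(f["fx"],f["cx"],f["cy"],f["pose"].round(3))
E
```

```text
C [601.15899199  23.39460004  86.        ] rad [91.8 92.  91.2 91.2 91.4 90.9] yaw [-13.1 -12.8 -13.  -12.9 -12.9 -13.5]
Cscene [596.64240847  30.10452783  86.        ]
tri [([690.7, 50.7, 81.0], np.float64(0.3)), ([622.8, 114.0, 81.1], np.float64(0.1)), ([535.4, 86.6, 80.4], np.float64(0.6)), ([514.7, -3.1, 81.1], np.float64(0.3)), ([582.0, -65.9, 79.9], np.float64(0.1)), ([668.9, -38.7, 81.9], np.float64(1.4))]
tee (array([456.00621165,  58.42522136, 103.43014985]), np.float64(0.5513514786600907))
(array([462.25088711,  88.54952259, 106.53762155]), np.float64(1.1133709136108167)) (array([449.25520072,  26.47904039, 100.46195058]), np.float64(2.990242043503416))
[ 181.4592065  -597.6498529   230.62074666] [-3.14036016e+00  1.74080006e-05  2.94791450e-01] [-1.27841099e+00  3.53613369e-01  1.63404681e+00 -2.22694292e-05
  1.15516492e+00 -2.39709453e-03]
343.8647051186635 313.0230335972144 201.78837818685176 [[ 2.89000e-01 -9.09000e-01 -3.01000e-01  2.60248e+02]
 [-9.57000e-01 -2.75000e-01 -9.10000e-02 -5.75060e+02]
 [-0.00000e+00  3.14000e-01 -9.49000e-01  3.72987e+02]
 [ 0.00000e+00  0.00000e+00  0.00000e+00  1.00000e+00]]
```

```bash
cat >> h.py <<'E'
from scipy.spatial.transform import Rotation as Ro
yaw=np.radians(-13.0); C=np.array([602.4,24,0.]); SX=np.array([np.cos(yaw),np.sin(yaw),0]); SY=np.array([-SX[1],SX[0],0]); Z=np.array([0,0,1.])
AX=-np.sin(np.radians(35))*SX+np.cos(np.radians(35))*Z
def frame(z,y): return np.c_[np.cross(y,z),y,z]
RG=frame(-AX,np.cos(np.radians(35))*SX+np.sin(np.radians(35))*Z)
def cur(s): return np.array(s["eef_pos"]),Ro.from_euler("xyz",s["tcp_rot"]).as_matrix()
def plan(p,R,pt,Rt):
    "turn first, then shift, in row units"
    w=np.degrees(Ro.from_matrix(R.T@Rt).as_rotvec())/6; print("turn total",w.round(2),"| dp total in new axes",(Rt.T@(pt-p)/40).round(3),"| dp in old axes",(R.T@(pt-p)/40).round(3))
E
python3 - <<'E'
from h import *
from rig import r
p,R=cur(r.sense()); plan(p,R,np.array([456,58.4,102])+80*AX,RG)
E
```

```text
turn total [-5.29  3.05 -9.7 ] | dp total in new axes [17.527  0.609  2.355] | dp in old axes [ 10.338 -14.272   1.595]
```

Emit:
play_rows(rows=[{"dp": [0, 0, 0], "turn": [-0.44, 0.254, -0.808], "fingers": 0.4}, {"dp": [0, 0, 0], "turn": [-0.44, 0.254, -0.808], "fingers": 0.4}, {"dp": [0, 0, 0], "turn": [-0.44, 0.254, -0.808], "fingers": 0.4}, {"dp": [0, 0, 0], "turn": [-0.44, 0.254, -0.808], "fingers": 0.4}, {"dp": [0, 0, 0], "turn": [-0.44, 0.254, -0.808], "fingers": 0.4}])

```text
clock: 0.57
eef_pos: [181.6, -597.8, 231.3]
tcp_rot: [2.887, -0.079, 0.735]
contact_force: [-0.0, 0.1, 0.4]
opening: 0.604
grasp_force: 0.0
```

Emit:
play_rows(rows=[{"dp": [0, 0, 0], "turn": [-0.44, 0.254, -0.808], "fingers": 0.4}, {"dp": [0, 0, 0], "turn": [-0.44, 0.254, -0.808], "fingers": 0.4}, {"dp": [0, 0, 0], "turn": [-0.44, 0.254, -0.808], "fingers": 0.4}, {"dp": [0, 0, 0], "turn": [-0.44, 0.254, -0.808], "fingers": 0.4}, {"dp": [0, 0, 0], "turn": [-0.44, 0.254, -0.808], "fingers": 0.4}])

```text
clock: 0.98
eef_pos: [181.6, -597.8, 231.4]
tcp_rot: [2.625, -0.043, 1.176]
contact_force: [-0.6, 1.2, -0.5]
opening: 0.599
grasp_force: 0.0
```

Emit:
play_rows(rows=[{"dp": [0, 0, 0], "turn": [-0.44, 0.254, -0.808], "fingers": 0.4}, {"dp": [0, 0, 0], "turn": [-0.44, 0.254, -0.808], "fingers": 0.4}, {"dp": [0.876, 0.03, 0.118], "turn": [0, 0, 0], "fingers": 0.4}, {"dp": [0.876, 0.03, 0.118], "turn": [0, 0, 0], "fingers": 0.4}, {"dp": [0.876, 0.03, 0.118], "turn": [0, 0, 0], "fingers": 0.4}])

```text
clock: 1.4
eef_pos: [215.7, -497.0, 220.7]
tcp_rot: [2.532, -0.001, 1.343]
contact_force: [1.9, -0.3, 0.3]
opening: 0.601
grasp_force: 0.0
```

Emit:
play_rows(rows=[{"dp": [0.876, 0.03, 0.118], "turn": [0, 0, 0], "fingers": 0.4}, {"dp": [0.876, 0.03, 0.118], "turn": [0, 0, 0], "fingers": 0.4}, {"dp": [0.876, 0.03, 0.118], "turn": [0, 0, 0], "fingers": 0.4}, {"dp": [0.876, 0.03, 0.118], "turn": [0, 0, 0], "fingers": 0.4}, {"dp": [0.876, 0.03, 0.118], "turn": [0, 0, 0], "fingers": 0.4}])

```text
clock: 1.82
eef_pos: [273.4, -329.9, 205.3]
tcp_rot: [2.531, 0.0, 1.343]
contact_force: [1.7, 0.1, 0.7]
opening: 0.6
grasp_force: 0.0
```

Emit:
play_rows(rows=[{"dp": [0.876, 0.03, 0.118], "turn": [0, 0, 0], "fingers": 0.4}, {"dp": [0.876, 0.03, 0.118], "turn": [0, 0, 0], "fingers": 0.4}, {"dp": [0.876, 0.03, 0.118], "turn": [0, 0, 0], "fingers": 0.4}, {"dp": [0.876, 0.03, 0.118], "turn": [0, 0, 0], "fingers": 0.4}, {"dp": [0.876, 0.03, 0.118], "turn": [0, 0, 0], "fingers": 0.4}])

```text
clock: 2.23
eef_pos: [327.7, -171.4, 189.9]
tcp_rot: [2.532, 0.0, 1.343]
contact_force: [0.1, 0.2, -0.8]
opening: 0.603
grasp_force: 0.0
```

Emit:
play_rows(rows=[{"dp": [0.876, 0.03, 0.118], "turn": [0, 0, 0], "fingers": 0.4}, {"dp": [0.876, 0.03, 0.118], "turn": [0, 0, 0], "fingers": 0.4}, {"dp": [0.876, 0.03, 0.118], "turn": [0, 0, 0], "fingers": 0.4}, {"dp": [0.876, 0.03, 0.118], "turn": [0, 0, 0], "fingers": 0.4}, {"dp": [0.876, 0.03, 0.118], "turn": [0, 0, 0], "fingers": 0.4}])

```text
clock: 2.65
eef_pos: [347.0, -101.3, 176.4]
tcp_rot: [2.567, 0.006, 1.337]
contact_force: [0.8, -0.5, 0.6]
opening: 0.602
grasp_force: 0.0
```

Emit:
play_rows(rows=[{"dp": [0.876, 0.03, 0.118], "turn": [0, 0, 0], "fingers": 0.4}, {"dp": [0.876, 0.03, 0.118], "turn": [0, 0, 0], "fingers": 0.4}, {"dp": [0, 0, 0], "turn": [0, 0, 0], "fingers": 0.4}])

```text
clock: 2.9
eef_pos: [351.8, -80.8, 171.5]
tcp_rot: [2.582, 0.007, 1.334]
contact_force: [0.1, -0.3, 0.4]
opening: 0.599
grasp_force: 0.0
```

```bash
python3 - <<'E'
from h import *
from rig import r
f=r.grab_frame("wrist"); cv2.imwrite("pics/w1.png",f["pixels"][:,:,::-1]); pickle.dump(f,open("w1.pkl","wb"))
s=r.sense();p,R=cur(s); print(p,s["qpos"].round(2))
m=cv2.inRange(cv2.cvtColor(f["pixels"],cv2.COLOR_RGB2HSV),(0,150,50),(8,255,255))
k,_,st,c=cv2.connectedComponentsWithStats(m); i=1+st[1:,4].argmax(); print(c[i],st[i])
print(cv2.minAreaRect(np.argwhere(_==i)[:,::-1].astype(np.float32)))
G=np.array([456,58.4,102]); print(proj(f,G),proj(f,G+33*SY),proj(f,G-33*SY),proj(f,G+7*AX))
E
```

```text
[351.63460141 -81.03535312 171.49868908] [-0.21 -0.25  2.58 -0.07  0.25  0.08]
[533.19760479 182.44311377] [525 170  17  26 167]
((534.5000610351562, 184.00003051757812), (13.435027122497559, 26.16295051574707), 45.0)
[348.36033103 -58.15290194] [ 350.05255643 -130.09794669] [346.84150706   6.41997249] [348.93159233 -63.02863764]
```

View pics/w1.png

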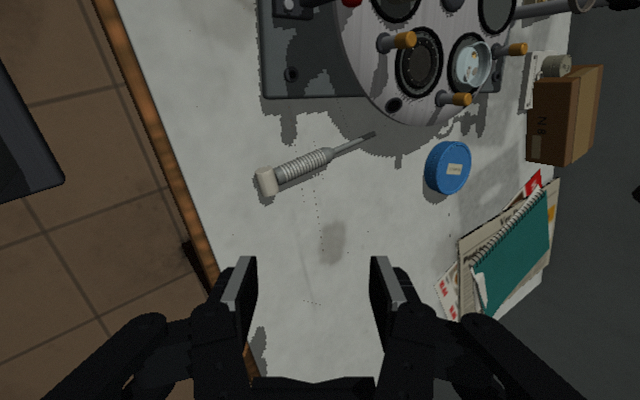

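The wrist picture shows the pads at (240,290) and (380,290), the hammer at (310,165), the blue tin at (447,167) and the turntable at the top. The tee is out of view. The straight path ran near the arm's inner reach limit, so I'm correcting outward.

```bash
python3 - <<'E'
from h import *
from rig import r
p,R=cur(r.sense()); plan(p,R,np.array([456,58.4,102])+80*AX,RG)
E
```

```text
turn total [-0.49  0.1  -0.01] | dp total in new axes [3.983 0.444 0.432] | dp in old axes [3.988 0.461 0.367]
```

Emit:
play_rows(rows=[{"dp": [0.3, 0.46, 0.1], "turn": [0, 0, 0], "fingers": 0.4}, {"dp": [0.9, 0, 0.1], "turn": [0, 0, 0], "fingers": 0.4}, {"dp": [0.9, 0, 0.1], "turn": [-0.25, 0.05, 0], "fingers": 0.4}, {"dp": [0.9, 0, 0.06], "turn": [-0.25, 0.05, 0], "fingers": 0.4}, {"dp": [0.9, 0, 0.06], "turn": [0, 0, 0], "fingers": 0.4}])

```text
clock: 3.37
eef_pos: [384.9, -17.7, 169.0]
tcp_rot: [2.582, 0.01, 1.332]
contact_force: [0.2, -0.9, -1.0]
opening: 0.599
grasp_force: 0.0
```

Emit:
play_rows(rows=[{"dp": [0.08, 0, 0], "turn": [0, 0, 0], "fingers": 0.4}, {"dp": [0, 0, 0], "turn": [0, 0, 0], "fingers": 0.4}])

```text
clock: 3.53
eef_pos: [386.4, -13.3, 169.2]
tcp_rot: [2.583, 0.01, 1.336]
contact_force: [-0.5, -0.4, -0.2]
opening: 0.597
grasp_force: 0.0
```

```bash
cat > look.py <<'E'
from h import *
from rig import r
import sys
f=r.grab_frame("wrist"); cv2.imwrite("pics/%s.png"%sys.argv[1],f["pixels"][:,:,::-1])
s=r.sense();p,R=cur(s); print(p.round(1),s["qpos"].round(2))
m=cv2.inRange(cv2.cvtColor(f["pixels"],cv2.COLOR_RGB2HSV),(0,150,50),(8,255,255))
k,_,st,c=cv2.connectedComponentsWithStats(m); i=1+st[1:,4].argmax(); print(c[i],st[i])
print(cv2.minAreaRect(np.argwhere(_==i)[:,::-1].astype(np.float32)))
G=np.array([456,58.4,102]); print([proj(f,G+a).round(1).tolist() for a in (0*AX,7*AX,7*AX+33*SY,7*AX-33*SY)])
plan(p,R,G+80*AX,RG); plan(p,R,G-18.7*AX,RG)
E
python3 look.py w2
```

```text
[386.1 -13.9 169.2] [ 0.14 -0.16  2.53 -0.7   0.32  0.99]
[328.79515419  71.68722467] [ 318   16   23  116 2270]
((329.0, 73.5), (115.0, 22.0), 90.0)
[[323.9, 77.0], [323.6, 76.8], [324.1, 14.6], [323.1, 132.8]]
turn total [-0.5   0.12 -0.02] | dp total in new axes [2.154 0.098 0.118] | dp in old axes [2.155 0.1   0.085]
turn total [-0.5   0.12 -0.02] | dp total in new axes [2.154 0.098 2.586] | dp in old axes [2.187 0.228 2.549]
```

View pics/w2.png

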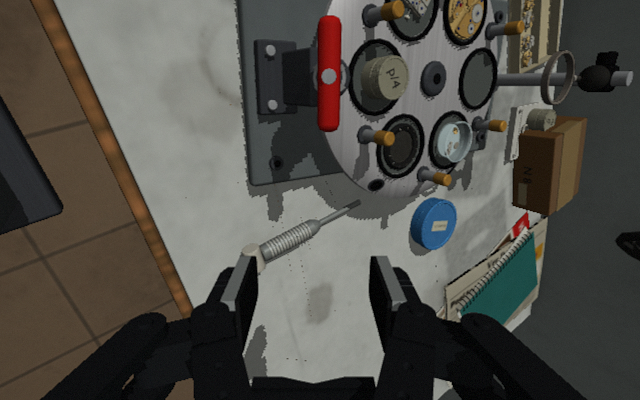

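The wrist view shows the red bar at (329,74), about 5 px right of the prediction, so I'm shifting the grip estimate roughly 3 mm along tool +y. The pads are at (240,290) and (380,290).

Emit:
play_rows(rows=[{"dp": [0.35, 0.03, 0.02], "turn": [-0.1, 0.02, 0], "fingers": 0.4}, {"dp": [0.35, 0.03, 0.02], "turn": [-0.1, 0.02, 0], "fingers": 0.4}, {"dp": [0.35, 0.03, 0.02], "turn": [-0.1, 0.02, 0], "fingers": 0.4}, {"dp": [0.35, 0.03, 0.02], "turn": [-0.1, 0.02, 0], "fingers": 0.4}, {"dp": [0.35, 0.03, 0.02], "turn": [-0.1, 0.02, 0], "fingers": 0.4}])

```text
clock: 4.0
eef_pos: [409.6, 51.6, 168.9]
tcp_rot: [2.53, 0.001, 1.337]
contact_force: [0.0, -0.3, 0.4]
opening: 0.597
grasp_force: 0.0
```

Emit:
play_rows(rows=[{"dp": [0.35, 0.03, 0.02], "turn": [0, 0, 0], "fingers": 0.4}, {"dp": [0, 0, 0], "turn": [0, 0, 0], "fingers": 0.4}])

```text
clock: 4.17
eef_pos: [415.1, 66.4, 169.1]
tcp_rot: [2.53, 0.0, 1.34]
contact_force: [1.1, 0.0, 0.7]
opening: 0.599
grasp_force: 0.0
```

```bash
sed -i 's/G=np.array(\[456,58.4,102\])/G=np.array([458.4,57.9,103])/' look.py; python3 look.py w3
```

```text
[414.5  65.5 168.9] [ 0.46 -0.05  2.48 -1.06  0.43  1.61]
[308.71943296 206.79976373] [ 298  161   22   95 1693]
((308.5, 208.0), (94.0, 21.0), 90.0)
[[308.3, 209.3], [308.2, 212.8], [307.8, 163.8], [308.6, 257.5]]
turn total [ 0.    0.03 -0.03] | dp total in new axes [ 0.062 -0.033 -0.013] | dp in old axes [ 0.062 -0.033 -0.013]
turn total [ 0.    0.03 -0.03] | dp total in new axes [ 0.062 -0.033  2.455] | dp in old axes [ 0.071 -0.033  2.455]
```

Emit:
play_rows(rows=[{"dp": [0.05, -0.02, 0.4], "turn": [0, 0.03, -0.03], "fingers": 0.4}, {"dp": [0.05, -0.013, 0.4], "turn": [0, 0, 0], "fingers": 0.4}, {"dp": [0, 0, 0.4], "turn": [0, 0, 0], "fingers": 0.4}, {"dp": [0, 0, 0.4], "turn": [0, 0, 0], "fingers": 0.4}, {"dp": [0, 0, 0.2], "turn": [0, 0, 0], "fingers": 0.4}])

```text
clock: 4.63
eef_pos: [454.6, 62.2, 129.1]
tcp_rot: [2.558, 0.007, 1.337]
contact_force: [0.2, 0.5, 0.8]
opening: 0.599
grasp_force: 0.0
```

Emit:
play_rows(rows=[{"dp": [0, 0, 0.2], "turn": [0, 0, 0], "fingers": 0.4}, {"dp": [0, 0, 0.2], "turn": [0, 0, 0], "fingers": 0.4}, {"dp": [0, 0, 0.18], "turn": [0, 0, 0], "fingers": 0.4}, {"dp": [0, 0, 0], "turn": [0, 0, 0], "fingers": 0.4}])

```text
clock: 4.97
eef_pos: [468.0, 62.5, 120.8]
tcp_rot: [2.571, 0.009, 1.336]
contact_force: [-0.1, 0.2, -0.4]
opening: 0.598
grasp_force: 0.0
```

```bash
python3 look.py w4
```

```text
[467.6  62.6 120.8] [ 0.35  0.15  2.41 -1.29  0.32  1.79]
[277.19509276 267.01615799] [ 260  206   34  128 3342]
((276.5621643066406, 269.4859619140625), (127.21024322509766, 31.290220260620117), 88.56790161132812)
[[277.0, 271.1], [275.0, 278.6], [272.2, 214.4], [277.4, 335.0]]
turn total [-0.39  0.11 -0.01] | dp total in new axes [-0.165 -0.417 -1.748] | dp in old axes [-0.185 -0.487 -1.727]
turn total [-0.39  0.11 -0.01] | dp total in new axes [-0.165 -0.417  0.72 ] | dp in old axes [-0.157 -0.387  0.738]
```

View pics/w4.png

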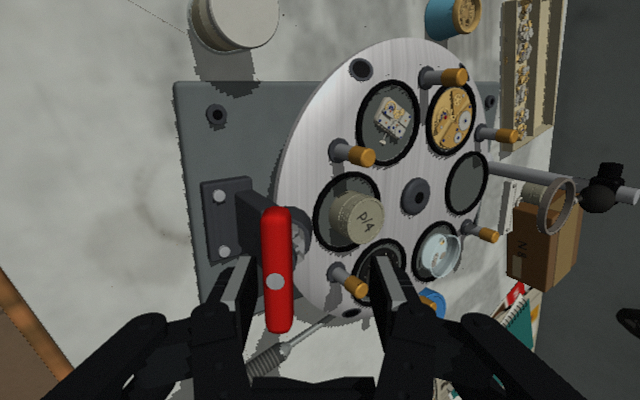

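The wrist view shows the bar centred at (277,270), left of centre between the pads at (240,290) and (385,290). Joint 4 has hit its −1.3 limit, so I need another wrist configuration. I'll fit a small kinematic model to choose a tilt in the bar's plane, which leaves the grasp unharmed.

```bash
cat > kin.py <<'E'
from h import *
from scipy.optimize import least_squares
def rz(a): return Ro.from_euler("z",a).as_matrix()
def ry(a): return Ro.from_euler("y",a).as_matrix()
def basis(q):
    A=rz(q[0]); B=A@ry(q[1]); D=B@ry(q[2]); E=D@rz(q[3])@ry(q[4])
    return np.c_[A[:,0],Z,B[:,2],D[:,2],D[:,0],E[:,2]], E@rz(q[5])@rz(np.pi/2)
Q=np.array([[-1.2784,.3536,1.634,0,1.1552,-.0024],[-.21,-.25,2.58,-.07,.25,.08],[.14,-.16,2.53,-.7,.32,.99],[.46,-.05,2.48,-1.06,.43,1.61],[.35,.15,2.41,-1.29,.32,1.79]])
PP=np.array([[181.46,-597.65,230.6],[351.6,-81,171.5],[386.1,-13.9,169.2],[414.5,65.5,168.9],[467.6,62.6,120.8]])
W=np.ones(5);W[0]=3
PRI=np.array([0,250,480,480,0,250.])
par=np.linalg.lstsq(np.vstack([basis(q)[0]*w for q,w in zip(Q,W)]+[0.02*np.eye(6)]),np.r_[(PP*W[:,None]).ravel(),0.02*PRI],rcond=None)[0]
LO=np.array([-2.63,-.92,.06,-1.3,0,-3.02]);HI=np.array([2.63,2.1,2.66,4.44,2.69,3.02])
def fk(q): b,R=basis(q); return b@par,R
def ik(p,R,q0,lim=True):
    g=lambda q:np.r_[(fk(q)[0]-p)/100,Ro.from_matrix(fk(q)[1].T@R).as_rotvec()]
    s=least_squares(g,np.clip(q0,LO+1e-3,HI-1e-3),bounds=(LO,HI)) if lim else least_squares(g,q0)
    return s.x,np.abs(s.fun).max()
E
python3 - <<'E'
from kin import *
from rig import r
print(par.round(1),[np.linalg.norm(fk(q)[0]-p).round(1) for q,p in zip(Q,PP)])
s=r.sense();print(Ro.from_matrix(fk(s["qpos"])[1].T@cur(s)[1]).magnitude(), np.linalg.norm(fk(s["qpos"])[0]-cur(s)[0]))
G=np.array([458.4,57.9,103])
for dl in (0,15,20,25,30):
  for seed in ([.3,.2,2.3,1.2,.5,-1],):
    out=[];q=np.array(seed)
    for pull,tw in((90,0),(0,0),(17,0),(17,23),(17,46),(17,69)):
        Rt=Ro.from_rotvec(AX*np.radians(tw)).as_matrix()@RG@Ro.from_euler("y",dl,degrees=True).as_matrix()
        # grasp point 3mm above G along AX
        p=G+(3+pull)*AX+18.7*Rt[:,2]
        q,e=ik(p,Rt,q); out.append((q.round(2).tolist(),round(e,3)))
    print(dl,(RG@Ro.from_euler("y",dl,degrees=True).as_matrix())[:,2]@SY);[print("  ",o) for o in out]
E
```

```text
[  1.9 293.7 565.3 493.3  58.7 340. ] [np.float64(1.5), np.float64(0.2), np.float64(1.3), np.float64(2.5), np.float64(1.9)]
6.564553949246574e-16 0.7930276835079425
0 0.0
   ([0.46, -0.04, 2.48, -1.1, 0.42, 1.65], np.float64(0.0))
   ([0.32, 0.23, 2.4, -1.3, 0.29, 1.78], np.float64(0.094))
   ([0.35, 0.18, 2.42, -1.3, 0.31, 1.8], np.float64(0.071))
   ([0.35, 0.18, 2.42, -1.3, 0.31, 1.39], np.float64(0.073))
   ([0.35, 0.18, 2.42, -1.3, 0.31, 0.99], np.float64(0.063))
   ([0.35, 0.18, 2.42, -1.3, 0.31, 0.59], np.float64(0.06))
15 0.2588190451025207
   ([0.13, -0.08, 2.55, 1.35, 0.05, -1.05], np.float64(0.0))
   ([0.07, 0.25, 2.52, 2.84, 0.3, -2.61], np.float64(0.0))
   ([0.08, 0.19, 2.53, 2.81, 0.25, -2.57], np.float64(0.0))
   ([0.07, 0.16, 2.47, 1.99, 0.1, -2.15], np.float64(0.0))
   ([0.11, 0.15, 2.41, 0.29, 0.13, -0.81], np.float64(0.0))
   ([0.17, 0.16, 2.35, -0.21, 0.26, -0.64], np.float64(0.0))
20 0.34202014332566866
   ([0.01, -0.06, 2.57, 1.7, 0.21, -1.51], np.float64(0.0))
   ([-0.04, 0.28, 2.53, 2.49, 0.4, -2.37], np.float64(0.0))
   ([-0.03, 0.22, 2.54, 2.42, 0.36, -2.29]
[... 270 characters left out ...]
loat64(0.0))
   ([-0.14, 0.31, 2.53, 2.26, 0.51, -2.25], np.float64(0.0))
   ([-0.13, 0.25, 2.54, 2.19, 0.48, -2.17], np.float64(0.0))
   ([-0.11, 0.2, 2.44, 1.47, 0.35, -1.79], np.float64(0.0))
   ([-0.03, 0.18, 2.34, 0.72, 0.37, -1.35], np.float64(0.0))
   ([0.07, 0.19, 2.27, 0.2, 0.46, -1.12], np.float64(0.0))
30 0.49999999999999994
   ([-0.23, 0.02, 2.57, 1.68, 0.53, -1.7], np.float64(0.0))
   ([-0.23, 0.35, 2.52, 2.09, 0.62, -2.19], np.float64(0.0))
   ([-0.23, 0.29, 2.53, 2.04, 0.6, -2.12], np.float64(0.0))
   ([-0.19, 0.23, 2.41, 1.39, 0.47, -1.78], np.float64(0.0))
   ([-0.09, 0.21, 2.31, 0.75, 0.48, -1.43], np.float64(0.0))
   ([0.03, 0.21, 2.22, 0.27, 0.57, -1.22], np.float64(0.0))
```

```bash
cat >> kin.py <<'E'
G=np.array([458.4,57.9,103.])
def pose(pull,tw,dl=22,st=0,up=3,g=None):
    Rt=Ro.from_rotvec(AX*np.radians(tw)).as_matrix()@Ro.from_rotvec(SY*np.radians(st)).as_matrix()@RG@Ro.from_euler("y",dl,degrees=True).as_matrix()
    return (G if g is None else g)+(up+pull)*AX+18.7*Rt[:,2],Rt
def step(p,R,pt,Rt,n):
    "constant body increment (shift then turn) taking p,R to pt,Rt in n rows"
    w=Ro.from_matrix(R.T@Rt).as_rotvec()/n; D=Ro.from_rotvec(w).as_matrix()
    M=sum(np.linalg.matrix_power(D,k) for k in range(n)); d=np.linalg.solve(M,R.T@(pt-p))
    print(n,"dp",(d/40).round(3).tolist(),"turn",(np.degrees(w)/6).round(3).tolist())
def chain(wps,q0,p,R):
    q=q0
    for pt,Rt,n in wps:
        step(p,R,pt,Rt,n); q,e=ik(pt,Rt,q); print("   q",q.round(2),round(e,3),pt.round(0)); p,R=pt,Rt
E
python3 - <<'E'
from kin import *
from rig import r
s=r.sense();p,R=cur(s)
chain([(*pose(60,0,0,15),6),(*pose(80,0,12,15),5),(*pose(80,0,25,15),5),(*pose(80,0,22,0),6)],s["qpos"],p,R)
E
```

```text
6 dp [-0.028, -0.108, -0.132] turn [0.352, 0.018, -0.004]
   q [ 0.28  0.06  2.33 -0.38  0.47  0.82] 0.0 [429.  65. 137.]
5 dp [0.028, -0.026, -0.097] turn [-0.0, 0.4, -0.0]
   q [ 0.09 -0.02  2.39  0.24  0.39  0.08] 0.0 [419.  71. 154.]
5 dp [0.021, 0.0, -0.0] turn [0.0, 0.433, -0.0]
   q [-0.14  0.02  2.42  0.94  0.51 -0.79] 0.0 [419.  75. 155.]
6 dp [-0.004, 0.019, -0.0] turn [-0.382, -0.083, -0.166]
   q [-0.05 -0.01  2.57  1.84  0.29 -1.69] 0.0 [423.  73. 157.]
```

Emit:
play_rows(rows=[{"dp": [-0.028, -0.108, -0.132], "turn": [0.352, 0.018, -0.004], "fingers": 0.4}, {"dp": [-0.028, -0.108, -0.132], "turn": [0.352, 0.018, -0.004], "fingers": 0.4}, {"dp": [-0.028, -0.108, -0.132], "turn": [0.352, 0.018, -0.004], "fingers": 0.4}, {"dp": [-0.028, -0.108, -0.132], "turn": [0.352, 0.018, -0.004], "fingers": 0.4}, {"dp": [-0.028, -0.108, -0.132], "turn": [0.352, 0.018, -0.004], "fingers": 0.4}])

```text
clock: 5.43
eef_pos: [435.8, 64.7, 133.3]
tcp_rot: [2.75, 0.002, 1.343]
contact_force: [0.1, -0.6, 0.3]
opening: 0.603
grasp_force: 0.0
```

Emit:
play_rows(rows=[{"dp": [-0.028, -0.108, -0.132], "turn": [0.352, 0.018, -0.004], "fingers": 0.4}, {"dp": [0.028, -0.026, -0.097], "turn": [0, 0.4, 0], "fingers": 0.4}, {"dp": [0.028, -0.026, -0.097], "turn": [0, 0.4, 0], "fingers": 0.4}, {"dp": [0.028, -0.026, -0.097], "turn": [0, 0.4, 0], "fingers": 0.4}, {"dp": [0.028, -0.026, -0.097], "turn": [0, 0.4, 0], "fingers": 0.4}])

```text
clock: 5.85
eef_pos: [421.9, 70.3, 150.1]
tcp_rot: [2.779, -0.157, 1.404]
contact_force: [0.5, 0.6, 0.1]
opening: 0.604
grasp_force: 0.0
```

Emit:
play_rows(rows=[{"dp": [0.028, -0.026, -0.097], "turn": [0, 0.4, 0], "fingers": 0.4}, {"dp": [0.021, 0, 0], "turn": [0, 0.433, 0], "fingers": 0.4}, {"dp": [0.021, 0, 0], "turn": [0, 0.433, 0], "fingers": 0.4}, {"dp": [0.021, 0, 0], "turn": [0, 0.433, 0], "fingers": 0.4}, {"dp": [0.021, 0, 0], "turn": [0, 0.433, 0], "fingers": 0.4}])

```text
clock: 6.27
eef_pos: [420.0, 74.5, 154.1]
tcp_rot: [2.759, -0.356, 1.484]
contact_force: [0.1, 0.4, -0.4]
opening: 0.598
grasp_force: 0.0
```

Emit:
play_rows(rows=[{"dp": [0.021, 0, 0], "turn": [0, 0.433, 0], "fingers": 0.4}, {"dp": [0, 0, 0], "turn": [0, 0, 0], "fingers": 0.4}])

```text
clock: 6.43
eef_pos: [419.6, 74.6, 153.7]
tcp_rot: [2.754, -0.398, 1.5]
contact_force: [0.1, 0.2, -0.4]
opening: 0.598
grasp_force: 0.0
```

```bash
python3 - <<'E'
from kin import *
from rig import r
s=r.sense();p,R=cur(s);print(p,s["qpos"].round(2))
chain([(*pose(80,0,22,0),6),(*pose(50,0,22,0),2)],s["qpos"],p,R)
E
```

```text
[419.64989204  74.57952349 153.65510538] [-0.14  0.02  2.42  0.94  0.5  -0.79]
6 dp [-0.0, 0.02, -0.005] turn [-0.373, -0.066, -0.161]
   q [-0.05 -0.01  2.57  1.84  0.29 -1.69] 0.0 [423.  73. 157.]
2 dp [-0.14, 0.0, 0.348] turn [0.0, 0.0, 0.0]
   q [-0.06  0.11  2.56  2.12  0.34 -2.01] 0.0 [440.  69. 132.]
```

Emit:
play_rows(rows=[{"dp": [0, 0.02, -0.005], "turn": [-0.373, -0.066, -0.161], "fingers": 0.4}, {"dp": [0, 0.02, -0.005], "turn": [-0.373, -0.066, -0.161], "fingers": 0.4}, {"dp": [0, 0.02, -0.005], "turn": [-0.373, -0.066, -0.161], "fingers": 0.4}, {"dp": [0, 0.02, -0.005], "turn": [-0.373, -0.066, -0.161], "fingers": 0.4}, {"dp": [0, 0.02, -0.005], "turn": [-0.373, -0.066, -0.161], "fingers": 0.4}])

```text
clock: 6.85
eef_pos: [422.5, 74.0, 156.3]
tcp_rot: [2.54, -0.325, 1.561]
contact_force: [0.5, 0.9, 0.0]
opening: 0.599
grasp_force: 0.0
```

Emit:
play_rows(rows=[{"dp": [0, 0.02, -0.005], "turn": [-0.373, -0.066, -0.161], "fingers": 0.4}, {"dp": [-0.14, 0, 0.348], "turn": [0, 0, 0], "fingers": 0.4}, {"dp": [-0.14, 0, 0.348], "turn": [0, 0, 0], "fingers": 0.4}, {"dp": [-0.14, 0, 0.348], "turn": [0, 0, 0], "fingers": 0.4}, {"dp": [0, 0, 0], "turn": [0, 0, 0], "fingers": 0.4}])

```text
clock: 7.27
eef_pos: [448.7, 69.2, 118.3]
tcp_rot: [2.511, -0.317, 1.569]
contact_force: [-0.8, -0.0, 0.1]
opening: 0.601
grasp_force: 0.0
```

```bash
cat > look2.py <<'E'
from kin import *
from rig import r
import sys
f=r.grab_frame("wrist"); cv2.imwrite("pics/%s.png"%sys.argv[1],f["pixels"][:,:,::-1])
s=r.sense();p,R=cur(s); print(p.round(1),s["qpos"].round(2))
m=cv2.inRange(cv2.cvtColor(f["pixels"],cv2.COLOR_RGB2HSV),(0,150,50),(8,255,255))
k,_,st,c=cv2.connectedComponentsWithStats(m); i=1+st[1:,4].argmax(); print(c[i],st[i])
print(cv2.minAreaRect(np.argwhere(_==i)[:,::-1].astype(np.float32)))
print([proj(f,G+a).round(1).tolist() for a in (0*AX,7*AX,7*AX+33*SY,7*AX-33*SY)])
E
python3 look2.py w5; python3 - <<'E'
from kin import *
from rig import r
s=r.sense();p,R=cur(s)
chain([(*pose(0,0,22,0),4)],s["qpos"],p,R)
E
```

```text
[447.9  69.4 118.8] [-0.07  0.16  2.55  2.15  0.36 -2.05]
[313.91931303 283.33020091] [ 301  218   27  132 3086]
((313.9999694824219, 283.5), (25.999996185302734, 130.99996948242188), 0.0)
[[313.1, 281.5], [312.9, 283.8], [312.9, 217.4], [312.8, 351.8]]
4 dp [-0.092, 0.011, 0.196] turn [-0.037, -0.007, -0.014]
   q [-0.08  0.29  2.53  2.39  0.44 -2.31] 0.0 [468.  63.  91.]
```

View pics/w5.png

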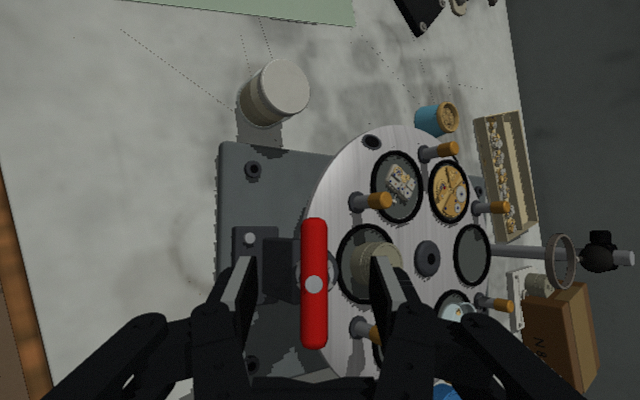

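The bar sits centred between the pads at (314,283), within 1 px of prediction. I'll close in and grip.

Emit:
play_rows(rows=[{"dp": [-0.092, 0.011, 0.196], "turn": [-0.037, 0, -0.014], "fingers": 0.4}, {"dp": [-0.092, 0.011, 0.196], "turn": [-0.037, 0, -0.014], "fingers": 0.4}, {"dp": [-0.092, 0.011, 0.196], "turn": [-0.037, 0, -0.014], "fingers": 0.4}, {"dp": [-0.092, 0.011, 0.196], "turn": [-0.037, 0, -0.014], "fingers": 0.4}, {"dp": [0, 0, 0], "turn": [0, 0, 0], "fingers": 0.4}])

```text
clock: 7.73
eef_pos: [468.6, 62.9, 92.3]
tcp_rot: [2.492, -0.314, 1.575]
contact_force: [-0.5, -0.4, 0.7]
opening: 0.597
grasp_force: 0.0
```

Emit:
play_rows(rows=[{"dp": [0, 0, 0], "turn": [0, 0, 0], "fingers": 1.0}, {"dp": [0, 0, 0], "turn": [0, 0, 0], "fingers": 1.0}, {"dp": [0, 0, 0], "turn": [0, 0, 0], "fingers": 1.0}, {"dp": [0, 0, 0], "turn": [0, 0, 0], "fingers": 1.0}, {"dp": [0, 0, 0], "turn": [0, 0, 0], "fingers": 1.0}], force=60)

```text
clock: 8.15
eef_pos: [467.0, 62.7, 92.3]
tcp_rot: [2.492, -0.313, 1.575]
contact_force: [-7.0, 1.3, 4.2]
opening: 0.149
grasp_force: 60.0
```

```bash
python3 - <<'E'
from kin import *
from rig import r
s=r.sense();p,R=cur(s);print(p,s["qpos"].round(2),s["contact_force"].round(1),s["wrist_torque"].round(2))
g=p-18.7*R[:,2]-3*AX
print("G now",g, (g-G)@AX,(g-G)@SX,(g-G)@SY)
def pz(pull,tw):
    S=Ro.from_rotvec(AX*np.radians(tw)).as_matrix(); return G+S@(p-G)+pull*AX,S@R
chain([(*pz(17.5,0),5),(*pz(17.5,23),5),(*pz(17.5,46),5),(*pz(17.5,69),5)],s["qpos"],p,R)
E
```

```text
[467.01358165  62.72647714  92.30898227] [-0.09  0.28  2.53  2.37  0.45 -2.3 ] [-7.   1.3  4.2] [0.26 0.68 0.46]
G now [457.400032    57.70126296 104.01872835] 1.3677088691689256 -0.9296327804344529 -0.4185872794828813
5 dp [0.033, 0.0, -0.081] turn [0.0, 0.0, 0.0]
   q [-0.08  0.22  2.54  2.31  0.41 -2.22] 0.0 [457.  65. 107.]
5 dp [-0.001, -0.013, -0.0] turn [0.289, 0.002, -0.71]
   q [-0.06  0.18  2.45  1.53  0.28 -1.81] 0.0 [455.  65. 105.]
5 dp [-0.001, -0.013, -0.0] turn [0.289, 0.002, -0.71]
   q [ 0.    0.16  2.36  0.68  0.3  -1.28] 0.0 [453.  64. 104.]
5 dp [-0.001, -0.013, -0.0] turn [0.289, 0.002, -0.71]
   q [ 0.1   0.17  2.29  0.13  0.4  -1.04] 0.0 [451.  62. 103.]
```

Emit:
play_rows(rows=[{"dp": [0.033, 0, -0.081], "turn": [0, 0, 0], "fingers": 1.0}, {"dp": [0.033, 0, -0.081], "turn": [0, 0, 0], "fingers": 1.0}, {"dp": [0.033, 0, -0.081], "turn": [0, 0, 0], "fingers": 1.0}, {"dp": [0.033, 0, -0.081], "turn": [0, 0, 0], "fingers": 1.0}, {"dp": [0.033, 0, -0.081], "turn": [0, 0, 0], "fingers": 1.0}])

```text
clock: 8.57
eef_pos: [457.8, 64.6, 106.4]
tcp_rot: [2.492, -0.312, 1.575]
contact_force: [0.5, 4.6, -12.5]
opening: 0.153
grasp_force: 58.4
```

Emit:
play_rows(rows=[{"dp": [0, 0, 0], "turn": [0, 0, 0], "fingers": 1.0}, {"dp": [0, 0, 0], "turn": [0, 0, 0], "fingers": 1.0}])

```text
clock: 8.73
eef_pos: [458.0, 64.5, 106.3]
tcp_rot: [2.492, -0.312, 1.575]
contact_force: [-2.0, 4.2, -12.8]
opening: 0.152
grasp_force: 58.6
```

```bash
cat > st.py <<'E'
from kin import *
from rig import r
s=r.sense();p,R=cur(s);print(p,s["qpos"].round(2),s["contact_force"].round(1),s["wrist_torque"].round(2),s["opening"],s["clock"])
g=p-18.7*R[:,2]; print("grasp pt along AX rel G",((g-G)@AX).round(2),"lateral SX,SY",((g-G)@SX).round(1),((g-G)@SY).round(1),"F along AX",(s["contact_force"]@AX).round(1))
y=R[:,1]; b=RG[:,1]; print("twist deg",np.degrees(np.arctan2(np.cross(b,y)@AX,b@y)).round(1))
E
python3 st.py
```

```text
[457.9858617   64.49440533 106.33672729] [-0.09  0.23  2.54  2.3   0.41 -2.22] [ -2.    4.2 -12.8] [0.16 1.96 0.69] 0.15245359716308093 8.7333
grasp pt along AX rel G 21.14 lateral SX,SY -11.9 -0.7 F along AX -8.8
twist deg 0.1
```

Emit:
play_rows(rows=[{"dp": [0.01, -0.01, -0.02], "turn": [0.217, 0, -0.533], "fingers": 1.0}, {"dp": [0, -0.01, 0], "turn": [0.217, 0, -0.533], "fingers": 1.0}, {"dp": [0, -0.01, 0], "turn": [0.217, 0, -0.533], "fingers": 1.0}, {"dp": [0, -0.01, 0], "turn": [0.217, 0, -0.533], "fingers": 1.0}, {"dp": [0, -0.01, 0], "turn": [0.217, 0, -0.533], "fingers": 1.0}])

```text
clock: 9.15
eef_pos: [456.2, 64.9, 105.9]
tcp_rot: [2.552, -0.149, 1.81]
contact_force: [-3.0, 3.4, -12.0]
opening: 0.153
grasp_force: 58.7
```

Emit:
play_rows(rows=[{"dp": [0, -0.01, 0], "turn": [0.217, 0, -0.533], "fingers": 1.0}, {"dp": [0, -0.01, 0], "turn": [0.217, 0, -0.533], "fingers": 1.0}, {"dp": [0, -0.01, 0], "turn": [0.217, 0, -0.533], "fingers": 1.0}, {"dp": [0, -0.01, 0], "turn": [0.217, 0, -0.533], "fingers": 1.0}, {"dp": [0, -0.01, 0], "turn": [0.217, 0, -0.533], "fingers": 1.0}])

```text
clock: 9.57
eef_pos: [454.6, 64.7, 104.9]
tcp_rot: [2.648, -0.006, 2.049]
contact_force: [-1.1, 2.3, -11.3]
opening: 0.152
grasp_force: 58.6
```

```bash
python3 st.py
```

```text
[454.59777536  64.73674526 104.94111416] [-0.04  0.17  2.4   1.07  0.28 -1.52] [ -1.1   2.3 -11.3] [-0.04  1.13  0.23] 0.15160406050741596 9.5667
grasp pt along AX rel G 21.92 lateral SX,SY -11.9 -0.0 F along AX -8.4
twist deg 34.7
```

Emit:
play_rows(rows=[{"dp": [0, -0.01, 0], "turn": [0.217, 0, -0.533], "fingers": 1.0}, {"dp": [0, -0.01, 0], "turn": [0.217, 0, -0.533], "fingers": 1.0}, {"dp": [0, -0.01, 0], "turn": [0.217, 0, -0.533], "fingers": 1.0}, {"dp": [0, -0.01, 0], "turn": [0.217, 0, -0.533], "fingers": 1.0}, {"dp": [0, -0.01, 0], "turn": [0.217, 0, -0.533], "fingers": 1.0}])

```text
clock: 9.98
eef_pos: [453.1, 63.7, 104.2]
tcp_rot: [2.777, 0.11, 2.303]
contact_force: [2.2, 5.7, -11.3]
opening: 0.153
grasp_force: 58.4
```

Emit:
play_rows(rows=[{"dp": [0, -0.01, 0], "turn": [0.217, 0, -0.533], "fingers": 1.0}, {"dp": [0, -0.01, 0], "turn": [0.217, 0, -0.533], "fingers": 1.0}, {"dp": [0, -0.01, 0], "turn": [0.217, 0, -0.533], "fingers": 1.0}, {"dp": [0, -0.01, 0], "turn": [0.217, 0, -0.533], "fingers": 1.0}, {"dp": [0, 0, 0], "turn": [0, 0, 0], "fingers": 1.0}])

```text
clock: 10.4
eef_pos: [452.0, 62.7, 103.6]
tcp_rot: [2.9, 0.177, 2.519]
contact_force: [0.9, 1.5, -10.9]
opening: 0.149
grasp_force: 58.8
```

```bash
python3 st.py;python3 - <<'E'
from kin import *
from rig import r
s=r.sense();p,R=cur(s)
chain([(p-5.5*AX,R,3)],s["qpos"],p,R)
E
```

```text
[452.0379834   62.73295231 103.61652841] [ 0.08  0.17  2.3   0.19  0.39 -1.05] [  0.9   1.5 -10.9] [0.23 0.58 0.12] 0.14944227984919037 10.4
grasp pt along AX rel G 22.01 lateral SX,SY -12.0 0.4 F along AX -9.2
twist deg 65.8
3 dp [-0.017, -0.0, 0.042] turn [0.0, 0.0, 0.0]
   q [ 0.08  0.18  2.3   0.19  0.38 -1.06] 0.0 [455.  62.  99.]
```

Emit:
play_rows(rows=[{"dp": [0, -0.01, 0], "turn": [0.217, 0, -0.533], "fingers": 1.0}, {"dp": [0, 0, 0], "turn": [0, 0, 0], "fingers": 1.0}, {"dp": [-0.017, 0, 0.042], "turn": [0, 0, 0], "fingers": 1.0}, {"dp": [-0.017, 0, 0.042], "turn": [0, 0, 0], "fingers": 1.0}, {"dp": [-0.017, 0, 0.042], "turn": [0, 0, 0], "fingers": 1.0}])

```text
clock: 10.82
eef_pos: [454.9, 61.5, 99.0]
tcp_rot: [2.93, 0.19, 2.57]
contact_force: [-12.3, 7.5, 11.6]
opening: 0.154
grasp_force: 62.3
```

Emit:
play_rows(rows=[{"dp": [0, 0, 0], "turn": [0, 0, 0], "fingers": 1.0}, {"dp": [0, 0, 0], "turn": [0, 0, 0], "fingers": 1.0}])

```text
clock: 10.98
eef_pos: [454.9, 61.5, 99.1]
tcp_rot: [2.93, 0.189, 2.57]
contact_force: [-3.3, 8.0, -3.3]
opening: 0.154
grasp_force: 60.1
```

```bash
python3 st.py
```

```text
[454.85492309  61.4575947   99.12452576] [ 0.09  0.18  2.29  0.13  0.39 -1.04] [-3.3  8.  -3.3] [1.45 0.92 0.54] 0.15382642330297744 10.9833
grasp pt along AX rel G 16.59 lateral SX,SY -8.8 0.1 F along AX 0.2
twist deg 69.0
```

```bash
python3 - <<'E'
from kin import *
from rig import r
s=r.sense();p,R=cur(s); np.savez("park.npz",p=p,R=R,q=s["qpos"])
def pu(ang,z,rad=102,sg=1):
    a=np.radians(ang); u=np.cos(a)*SX+np.sin(a)*SY
    return C+rad*u+z*Z, frame(-Z,sg*u)
for sg in (1,-1):
    print("sg",sg); pr=p+75*AX
    chain([(pr,R,5),(*pu(288,140,102,sg),16),(*pu(288,72,102,sg),5),(*pu(280,72,102,sg),3),(*pu(250,72,102,sg),10),(*pu(220,72,102,sg),10)],s["qpos"],p,R)
E
```

```text
sg 1
5 dp [0.141, 0.0, -0.348] turn [0.0, 0.0, 0.0]
   q [ 0.14 -0.01  2.31  0.07  0.56 -0.94] 0.0 [413.  71. 161.]
16 dp [-0.237, 0.438, 0.114] turn [0.194, -0.109, 1.481]
   q [-0.13  0.44  1.73  0.    0.97  1.36] 0.0 [611. -78. 140.]
5 dp [0.0, 0.0, 0.34] turn [0.0, 0.0, 0.0]
   q [-0.13  0.53  1.77  0.    0.85  1.36] 0.0 [611. -78.  72.]
3 dp [-0.119, -0.003, 0.0] turn [0.0, 0.0, 0.444]
   q [-0.13  0.51  1.8   0.    0.83  1.49] 0.0 [597. -78.  72.]
10 dp [-0.133, -0.003, 0.0] turn [0.0, 0.0, 0.5]
   q [-0.11  0.44  1.92  0.    0.78  2.03] 0.0 [547. -62.  72.]
10 dp [-0.133, -0.003, 0.0] turn [0.0, 0.0, 0.5]
   q [-0.04  0.4   2.    0.    0.74  2.63] 0.0 [512. -22.  72.]
sg -1
5 dp [0.141, 0.0, -0.348] turn [0.0, 0.0, 0.0]
   q [ 0.14 -0.01  2.31  0.07  0.56 -0.94] 0.0 [413.  71. 161.]
16 dp [-0.359, -0.155, 0.058] turn [0.084, 0.15, -0.379]
   q [-0.13  0.44  1.73  0.    0.97 -1.78] 0.0 [611. -78. 140.]
5 dp [0.0, 0.0, 0.34] turn [0.0, 0.0, 0.0]
   q [-0.13  0.53  1.77  0.    0.85 -1.78] 0.0 [611. -78.  72.]
3 dp [0.119, 0.003, 0.0] turn [0.0, 0.0, 0.444]
   q [-0.13  0.51  1.8   0.    0.83 -1.65] 0.0 [597. -78.  72.]
10 dp [0.133, 0.003, 0.0] turn [0.0, 0.0, 0.5]
   q [-0.11  0.44  1.92  0.    0.78 -1.11] 0.0 [547. -62.  72.]
10 dp [0.133, 0.003, 0.0] turn [0.0, 0.0, 0.5]
   q [-0.04  0.4   2.    0.    0.74 -0.51] 0.0 [512. -22.  72.]
```

Emit:
play_rows(rows=[{"dp": [0, 0, 0], "turn": [0, 0, 0], "fingers": 0.4}, {"dp": [0, 0, 0], "turn": [0, 0, 0], "fingers": 0.4}, {"dp": [0, 0, 0], "turn": [0, 0, 0], "fingers": 0.4}, {"dp": [0.07, 0, -0.174], "turn": [0, 0, 0], "fingers": 0.4}, {"dp": [0.07, 0, -0.174], "turn": [0, 0, 0], "fingers": 0.4}])

```text
clock: 11.4
eef_pos: [447.1, 62.9, 112.0]
tcp_rot: [2.93, 0.192, 2.57]
contact_force: [-0.7, -0.4, -0.4]
opening: 0.598
grasp_force: 0.0
```

Emit:
play_rows(rows=[{"dp": [0.141, 0, -0.348], "turn": [0, 0, 0], "fingers": 0.4}, {"dp": [0.141, 0, -0.348], "turn": [0, 0, 0], "fingers": 0.4}, {"dp": [0.141, 0, -0.348], "turn": [0, 0, 0], "fingers": 0.4}, {"dp": [0.141, 0, -0.348], "turn": [0, 0, 0], "fingers": 0.4}, {"dp": [0, 0, 0], "turn": [0, 0, 0], "fingers": 0.4}])

```text
clock: 11.82
eef_pos: [413.1, 71.0, 163.0]
tcp_rot: [2.928, 0.194, 2.571]
contact_force: [0.9, 0.4, 0.1]
opening: 0.603
grasp_force: 0.0
```

```bash
python3 st.py; python3 - <<'E'
from kin import *
from rig import r
f=r.grab_frame("top"); m=cv2.inRange(cv2.cvtColor(f["pixels"],cv2.COLOR_RGB2HSV),(0,170,60),(8,255,255)); m[:200]=0
k,l,st,c=cv2.connectedComponentsWithStats(m); print(st[1:],c[1:])
s=r.sense();p,R=cur(s)
a=np.radians(288); u=np.cos(a)*SX+np.sin(a)*SY
chain([(C+102*u+140*Z,frame(-Z,-u),16)],s["qpos"],p,R)
f=r.grab_frame("wrist");cv2.imwrite("pics/w6.png",f["pixels"][:,:,::-1])
E
```

```text
[413.09755705  71.03029943 163.02096134] [ 0.14 -0.02  2.31  0.07  0.57 -0.94] [0.9 0.4 0.1] [ 0.    0.07 -0.03] 0.6026046569417433 11.8167
grasp pt along AX rel G 93.54 lateral SX,SY -51.8 0.1 F along AX -0.4
twist deg 69.0
[[276 235   9  12  57]
 [270 247   6  10  30]] [[280.21052632 240.50877193]
 [272.3        251.9       ]]
16 dp [-0.357, -0.155, 0.061] turn [0.084, 0.153, -0.377]
   q [-0.13  0.44  1.73  0.    0.97 -1.78] 0.0 [611. -78. 140.]
```

View pics/w6.png

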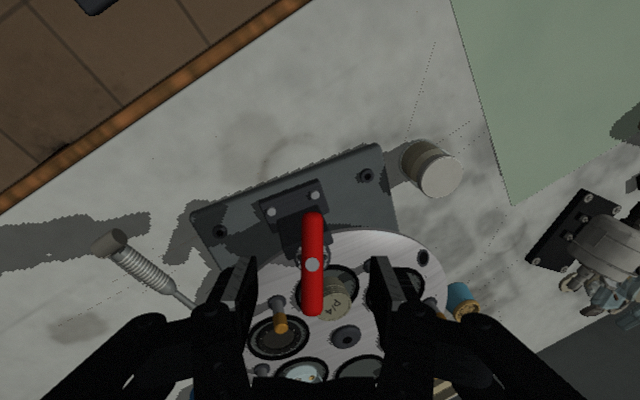

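The bar at (312,262) is now turned by about 69° and stays out after release, so the plunger is parked. Next I'll go to the pin on the right side with the fingers shut.

Emit:
play_rows(rows=[{"dp": [-0.357, -0.155, 0.061], "turn": [0.084, 0.153, -0.377], "fingers": 1}, {"dp": [-0.357, -0.155, 0.061], "turn": [0.084, 0.153, -0.377], "fingers": 1}, {"dp": [-0.357, -0.155, 0.061], "turn": [0.084, 0.153, -0.377], "fingers": 1}, {"dp": [-0.357, -0.155, 0.061], "turn": [0.084, 0.153, -0.377], "fingers": 1}, {"dp": [-0.357, -0.155, 0.061], "turn": [0.084, 0.153, -0.377], "fingers": 1}], force=30)

```text
clock: 12.33
eef_pos: [465.5, 10.7, 155.2]
tcp_rot: [3.011, 0.145, 2.784]
contact_force: [0.2, -0.0, 0.2]
opening: -0.003
grasp_force: 0.0
```

Emit:
play_rows(rows=[{"dp": [-0.357, -0.155, 0.061], "turn": [0.084, 0.153, -0.377], "fingers": 1}, {"dp": [-0.357, -0.155, 0.061], "turn": [0.084, 0.153, -0.377], "fingers": 1}, {"dp": [-0.357, -0.155, 0.061], "turn": [0.084, 0.153, -0.377], "fingers": 1}, {"dp": [-0.357, -0.155, 0.061], "turn": [0.084, 0.153, -0.377], "fingers": 1}, {"dp": [-0.357, -0.155, 0.061], "turn": [0.084, 0.153, -0.377], "fingers": 1}])

```text
clock: 12.75
eef_pos: [527.4, -37.6, 148.4]
tcp_rot: [3.079, 0.084, 2.989]
contact_force: [0.3, -0.7, -0.0]
opening: 0.002
grasp_force: 0.0
```

Emit:
play_rows(rows=[{"dp": [-0.357, -0.155, 0.061], "turn": [0.084, 0.153, -0.377], "fingers": 1}, {"dp": [-0.357, -0.155, 0.061], "turn": [0.084, 0.153, -0.377], "fingers": 1}, {"dp": [-0.357, -0.155, 0.061], "turn": [0.084, 0.153, -0.377], "fingers": 1}, {"dp": [-0.357, -0.155, 0.061], "turn": [0.084, 0.153, -0.377], "fingers": 1}, {"dp": [-0.357, -0.155, 0.061], "turn": [0.084, 0.153, -0.377], "fingers": 1}])

```text
clock: 13.17
eef_pos: [597.0, -73.0, 138.8]
tcp_rot: [3.132, 0.011, -3.094]
contact_force: [-0.3, 0.6, 0.2]
opening: -0.005
grasp_force: 0.0
```

Emit:
play_rows(rows=[{"dp": [-0.357, -0.155, 0.061], "turn": [0.084, 0.153, -0.377], "fingers": 1}, {"dp": [0, 0, 0], "turn": [0, 0, 0], "fingers": 1}])

```text
clock: 13.33
eef_pos: [613.7, -78.7, 136.4]
tcp_rot: [-3.141, -0.003, -3.054]
contact_force: [0.0, 0.7, -0.6]
opening: 0.002
grasp_force: 0.0
```

```bash
python3 - <<'E'
from kin import *
from rig import r
f=r.grab_frame("wrist");cv2.imwrite("pics/w7.png",f["pixels"][:,:,::-1])
s=r.sense();p,R=cur(s); print(p,s["qpos"].round(2),s["clock"])
print(proj(f,C-92*SY+88*Z),proj(f,p),proj(f,p*[1,1,0]+72*Z))
def pu(ang,z,rad=102):
    a=np.radians(ang); u=np.cos(a)*SX+np.sin(a)*SY
    return C+rad*u+z*Z, frame(-Z,-u)
chain([(*pu(288,72),5),(*pu(220,72),30)],s["qpos"],p,R)
E
```

```text
[611.93094558 -78.18106197 136.29112643] [-0.13  0.44  1.73 -0.    0.97 -1.79] 13.3833
[342.60326772 177.44801195] [316.70421858 263.61718275] [315.82367885 215.42198882]
5 dp [0.002, 0.003, 0.321] turn [0.001, -0.007, -0.003]
   q [-0.13  0.53  1.77  0.    0.85 -1.78] 0.0 [611. -78.  72.]
30 dp [0.101, 0.002, 0.0] turn [0.0, 0.0, 0.378]
   q [-0.04  0.4   2.    0.    0.74 -0.51] 0.0 [512. -22.  72.]
```

View pics/w7.png

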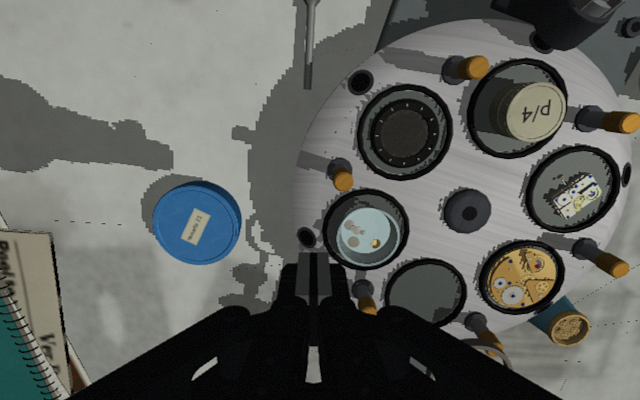

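The fingertips are at (315,265), the pin to push is at (342,180), and the pot in its nest at (365,240) is clear of the descent path. The closed tip is only about 16 mm wide, so I'll push at a radius of 97 mm.

```bash
cat > push.py <<'E'
from kin import *
from rig import r
import sys
def pu(ang,z,rad=97):
    a=np.radians(ang); u=np.cos(a)*SX+np.sin(a)*SY
    return C+rad*u+z*Z, frame(-Z,-u)
s=r.sense();p,R=cur(s)
d=p-C; print("ang",np.degrees(np.arctan2(d@SY,d@SX)).round(1)%360,"rad",np.hypot(d@SX,d@SY).round(1),p.round(1),s["contact_force"].round(1))
E
python3 - <<'E'
from push import *
chain([(*pu(287,72),5),(*pu(220,72),30)],s["qpos"],p,R)
E
```

```text
ang 288.3 rad 102.6 [611.9 -78.2 136.3] [-0.1  0.6  0.4]
5 dp [0.011, 0.028, 0.321] turn [0.001, -0.007, 0.03]
   q [-0.12  0.52  1.78  0.    0.84 -1.76] 0.0 [609. -73.  72.]
30 dp [0.095, 0.002, 0.0] turn [0.0, 0.0, 0.372]
   q [-0.04  0.4   1.99  0.    0.75 -0.51] 0.0 [516. -20.  72.]
```

Emit:
play_rows(rows=[{"dp": [0.011, 0.028, 0.321], "turn": [0, 0, 0.03], "fingers": 1}, {"dp": [0.011, 0.028, 0.321], "turn": [0, 0, 0.03], "fingers": 1}, {"dp": [0.011, 0.028, 0.321], "turn": [0, 0, 0.03], "fingers": 1}, {"dp": [0.011, 0.028, 0.321], "turn": [0, 0, 0.03], "fingers": 1}, {"dp": [0.011, 0.028, 0.321], "turn": [0, 0, 0.03], "fingers": 1}])

```text
clock: 13.8
eef_pos: [607.1, -72.1, 71.9]
tcp_rot: [3.141, -0.004, -3.072]
contact_force: [0.6, 0.9, -1.0]
opening: -0.002
grasp_force: 0.0
```

Emit:
play_rows(rows=[{"dp": [0.095, 0.002, 0], "turn": [0, 0, 0.372], "fingers": 1}, {"dp": [0.095, 0.002, 0], "turn": [0, 0, 0.372], "fingers": 1}, {"dp": [0.095, 0.002, 0], "turn": [0, 0, 0.372], "fingers": 1}, {"dp": [0.095, 0.002, 0], "turn": [0, 0, 0.372], "fingers": 1}, {"dp": [0.095, 0.002, 0], "turn": [0, 0, 0.372], "fingers": 1}])

```text
clock: 14.22
eef_pos: [589.0, -71.8, 72.8]
tcp_rot: [-3.141, -0.003, 3.015]
contact_force: [1.8, 1.0, -2.0]
opening: -0.002
grasp_force: 0.9
```

Emit:
play_rows(rows=[{"dp": [0.095, 0.002, 0], "turn": [0, 0, 0.372], "fingers": 1}, {"dp": [0.095, 0.002, 0], "turn": [0, 0, 0.372], "fingers": 1}, {"dp": [0.095, 0.002, 0], "turn": [0, 0, 0.372], "fingers": 1}, {"dp": [0.095, 0.002, 0], "turn": [0, 0, 0.372], "fingers": 1}, {"dp": [0.095, 0.002, 0], "turn": [0, 0, 0.372], "fingers": 1}])

```text
clock: 14.63
eef_pos: [570.6, -67.6, 73.0]
tcp_rot: [-3.141, -0.002, 2.82]
contact_force: [1.5, -0.9, -0.2]
opening: 0.003
grasp_force: 0.9
```

```bash
python3 push.py; cat > tt.py <<'E'
from kin import *
from rig import r
f=r.grab_frame("top"); cv2.imwrite("pics/t.png",f["pixels"][:,:,::-1])
hsv=cv2.cvtColor(f["pixels"],cv2.COLOR_RGB2HSV)
m=cv2.inRange(hsv,(10,70,70),(28,255,255)); k,l,st,c=cv2.connectedComponentsWithStats(m)
for i in range(1,k):
    w=onplane(f,c[i],84 if st[i,4]<60 else 62); d=w-C; rr=np.hypot(d@SX,d@SY)
    if st[i,4]>2 and rr<110: print(st[i,4],"r",rr.round(0),"ang",(np.degrees(np.arctan2(d@SY,d@SX))%360).round(1))
E
python3 tt.py
```

```text
ang 263.8 rad 96.9 [570.6 -67.6  73. ] [ 1.5 -0.9 -0.2]
230 r 73.0 ang 48.2
20 r 94.0 ang 73.2
6 r 71.0 ang 100.4
17 r 93.0 ang 132.5
```

Emit:
play_rows(rows=[{"dp": [0.095, 0.002, 0], "turn": [0, 0, 0.372], "fingers": 1}, {"dp": [0.095, 0.002, 0], "turn": [0, 0, 0.372], "fingers": 1}, {"dp": [0.095, 0.002, 0], "turn": [0, 0, 0.372], "fingers": 1}, {"dp": [0.095, 0.002, 0], "turn": [0, 0, 0.372], "fingers": 1}, {"dp": [0.095, 0.002, 0], "turn": [0, 0, 0.372], "fingers": 1}])

```text
clock: 15.1
eef_pos: [553.3, -59.9, 73.2]
tcp_rot: [-3.14, -0.002, 2.627]
contact_force: [1.4, -1.0, -0.4]
opening: 0.003
grasp_force: 0.9
```

Emit:
play_rows(rows=[{"dp": [0.095, 0.002, 0], "turn": [0, 0, 0.372], "fingers": 1}, {"dp": [0.095, 0.002, 0], "turn": [0, 0, 0.372], "fingers": 1}, {"dp": [0.095, 0.002, 0], "turn": [0, 0, 0.372], "fingers": 1}, {"dp": [0.095, 0.002, 0], "turn": [0, 0, 0.372], "fingers": 1}, {"dp": [0.095, 0.002, 0], "turn": [0, 0, 0.372], "fingers": 1}])

```text
clock: 15.52
eef_pos: [537.8, -49.0, 73.3]
tcp_rot: [-3.14, -0.002, 2.432]
contact_force: [1.7, 0.2, -0.6]
opening: -0.003
grasp_force: 0.8
```

Emit:
play_rows(rows=[{"dp": [0.095, 0.002, 0], "turn": [0, 0, 0.372], "fingers": 1}, {"dp": [0.095, 0.002, 0], "turn": [0, 0, 0.372], "fingers": 1}, {"dp": [0.095, 0.002, 0], "turn": [0, 0, 0.372], "fingers": 1}, {"dp": [0.095, 0.002, 0], "turn": [0, 0, 0.372], "fingers": 1}, {"dp": [0, 0, 0], "turn": [0, 0, 0], "fingers": 1}])

```text
clock: 15.93
eef_pos: [526.3, -37.9, 73.3]
tcp_rot: [-3.139, -0.003, 2.276]
contact_force: [-0.6, -0.2, -0.5]
opening: 0.002
grasp_force: 0.0
```

```bash
python3 push.py; python3 tt.py
```

```text
ang 232.1 rad 98.1 [526.3 -37.9  73.3] [-0.6 -0.2 -0.5]
18 r 94.0 ang 42.5
66 r 87.0 ang 11.4
16 r 93.0 ang 343.0
17 r 93.0 ang 101.6
```

```bash
sed 's/^f=.*/f=pickle.load(open("f0.pkl","rb"))["top"]/' tt.py > tt0.py; python3 tt0.py; python3 - <<'E'
from push import *
chain([(*pu(223,73),5)],s["qpos"],p,R)
E
```

```text
19 r 93.0 ang 31.0
22 r 93.0 ang 331.2
291 r 71.0 ang 62.3
18 r 94.0 ang 89.4
5 r 72.0 ang 117.3
21 r 90.0 ang 270.5
17 r 92.0 ang 149.2
20 r 91.0 ang 209.5
ang 232.3 rad 98.0 [526.5 -38.   73.4] [-1.4  0.4 -0.3]
5 dp [0.079, 0.007, 0.002] turn [-0.006, -0.004, 0.352]
   q [-0.05  0.41  1.98  0.    0.75 -0.57] 0.0 [518. -24.  73.]
```

Emit:
play_rows(rows=[{"dp": [0.08, 0.005, 0], "turn": [0, 0, 0.352], "fingers": 1}, {"dp": [0.08, 0.005, 0], "turn": [0, 0, 0.352], "fingers": 1}, {"dp": [0.07, 0.005, 0], "turn": [0, 0, 0.3], "fingers": 1}, {"dp": [0.06, 0.002, 0], "turn": [0, 0, 0.25], "fingers": 1}, {"dp": [0.05, 0.002, 0], "turn": [0, 0, 0.2], "fingers": 1}])

```text
clock: 16.4
eef_pos: [519.0, -27.2, 73.5]
tcp_rot: [-3.138, -0.002, 2.125]
contact_force: [-1.1, -2.8, 0.2]
opening: -0.003
grasp_force: 1.2
```

Emit:
play_rows(rows=[{"dp": [0.03, 0.002, 0], "turn": [0, 0, 0.12], "fingers": 1}, {"dp": [0, 0, 0], "turn": [0, 0, 0], "fingers": 1}, {"dp": [0, 0, 0], "turn": [0, 0, 0], "fingers": 1}])

```text
clock: 16.65
eef_pos: [519.1, -25.8, 73.9]
tcp_rot: [-3.139, -0.002, 2.113]
contact_force: [0.2, 0.4, 0.9]
opening: -0.002
grasp_force: 0.1
```

```bash
python3 push.py; python3 tt.py
```

```text
ang 223.9 rad 97.1 [519.1 -25.8  73.9] [0.2 0.4 0.9]
17 r 93.0 ang 34.6
140 r 80.0 ang 8.7
21 r 92.0 ang 334.6
15 r 70.0 ang 345.0
19 r 93.0 ang 93.4
```

Emit:
play_rows(rows=[{"dp": [0.04, 0.001, 0], "turn": [0, 0, 0.155], "fingers": 1}, {"dp": [0.04, 0.001, 0], "turn": [0, 0, 0.155], "fingers": 1}, {"dp": [0.04, 0.001, 0], "turn": [0, 0, 0.155], "fingers": 1}, {"dp": [0.035, 0.001, 0], "turn": [0, 0, 0.14], "fingers": 1}, {"dp": [0, 0, 0], "turn": [0, 0, 0], "fingers": 1}])

```text
clock: 17.12
eef_pos: [516.0, -20.1, 74.0]
tcp_rot: [-3.139, -0.001, 2.048]
contact_force: [0.7, -1.0, 0.1]
opening: 0.002
grasp_force: 0.3
```

Emit:
play_rows(rows=[{"dp": [0, 0, 0], "turn": [0, 0, 0], "fingers": 1}])

```text
clock: 17.2
eef_pos: [516.0, -20.2, 74.0]
tcp_rot: [-3.139, -0.002, 2.049]
contact_force: [0.5, -0.1, 0.0]
opening: -0.004
grasp_force: 0.0
```

```bash
python3 push.py; python3 tt.py
```

```text
ang 220.1 rad 97.0 [516.  -20.2  74. ] [ 0.5 -0.1  0. ]
19 r 93.0 ang 31.0
196 r 75.0 ang 3.7
20 r 92.0 ang 331.2
15 r 94.0 ang 89.4
```

The pins are at 31.0°, 331.2° and 89.4°, exactly their start readings, so the turntable has moved one full pitch. Back to the handle.

```bash
python3 - <<'E'
from kin import *
from rig import r
s=r.sense();p,R=cur(s); k=np.load("park.npz")
p1=p-6*R[:,0]
chain([(p1,R,2),(p1+90*Z,R,4),(k["p"]+75*AX,k["R"],10),(k["p"]+30*AX,k["R"],4),(k["p"],k["R"],6)],s["qpos"],p,R)
E
```

```text
2 dp [-0.075, 0.0, 0.0] turn [0.0, 0.0, 0.0]
   q [-0.05  0.41  1.98  0.    0.76 -0.53] 0.0 [519. -26.  74.]
4 dp [0.001, -0.001, -0.562] turn [0.0, 0.0, 0.0]
   q [-0.05  0.27  1.92  0.    0.95 -0.53] 0.0 [519. -26. 164.]
10 dp [0.36, -0.04, -0.023] turn [-0.246, -0.126, -0.513]
   q [ 0.14 -0.01  2.31  0.07  0.56 -0.94] 0.0 [413.  71. 161.]
4 dp [-0.106, -0.0, 0.261] turn [0.0, 0.0, 0.0]
   q [ 0.11  0.11  2.3   0.1   0.46 -0.99] 0.0 [438.  65. 124.]
6 dp [-0.047, -0.0, 0.116] turn [0.0, 0.0, 0.0]
   q [ 0.1   0.19  2.29  0.13  0.39 -1.04] 0.0 [455.  61.  99.]
```

Emit:
play_rows(rows=[{"dp": [-0.075, 0, 0], "turn": [0, 0, 0], "fingers": 1}, {"dp": [-0.075, 0, 0], "turn": [0, 0, 0], "fingers": 1}, {"dp": [0, 0, -0.562], "turn": [0, 0, 0], "fingers": 1}, {"dp": [0, 0, -0.562], "turn": [0, 0, 0], "fingers": 1}, {"dp": [0, 0, -0.562], "turn": [0, 0, 0], "fingers": 1}])

```text
clock: 17.67
eef_pos: [518.7, -26.1, 141.9]
tcp_rot: [-3.138, -0.002, 2.049]
contact_force: [0.7, 0.1, -0.0]
opening: 0.001
grasp_force: 0.0
```

Emit:
play_rows(rows=[{"dp": [0, 0, -0.562], "turn": [0, 0, 0], "fingers": 0.4}, {"dp": [0.36, -0.04, -0.023], "turn": [-0.246, -0.126, -0.513], "fingers": 0.4}, {"dp": [0.36, -0.04, -0.023], "turn": [-0.246, -0.126, -0.513], "fingers": 0.4}, {"dp": [0.36, -0.04, -0.023], "turn": [-0.246, -0.126, -0.513], "fingers": 0.4}, {"dp": [0.36, -0.04, -0.023], "turn": [-0.246, -0.126, -0.513], "fingers": 0.4}])

```text
clock: 18.08
eef_pos: [483.0, 19.9, 166.5]
tcp_rot: [3.046, 0.063, 2.263]
contact_force: [-1.4, 0.1, 0.2]
opening: 0.603
grasp_force: 0.0
```

Emit:
play_rows(rows=[{"dp": [0.36, -0.04, -0.023], "turn": [-0.246, -0.126, -0.513], "fingers": 0.4}, {"dp": [0.36, -0.04, -0.023], "turn": [-0.246, -0.126, -0.513], "fingers": 0.4}, {"dp": [0.36, -0.04, -0.023], "turn": [-0.246, -0.126, -0.513], "fingers": 0.4}, {"dp": [0.36, -0.04, -0.023], "turn": [-0.246, -0.126, -0.513], "fingers": 0.4}, {"dp": [0.36, -0.04, -0.023], "turn": [-0.246, -0.126, -0.513], "fingers": 0.4}])

```text
clock: 18.5
eef_pos: [425.6, 64.1, 162.5]
tcp_rot: [2.946, 0.167, 2.521]
contact_force: [0.2, -0.1, -0.6]
opening: 0.596
grasp_force: 0.0
```

Emit:
play_rows(rows=[{"dp": [0.36, -0.04, -0.023], "turn": [-0.246, -0.126, -0.513], "fingers": 0.4}, {"dp": [0, 0, 0], "turn": [0, 0, 0], "fingers": 0.4}])

```text
clock: 18.67
eef_pos: [409.8, 70.9, 159.4]
tcp_rot: [2.932, 0.188, 2.573]
contact_force: [-0.2, 0.2, -0.5]
opening: 0.604
grasp_force: 0.0
```

```bash
python3 look2.py w8; python3 tt.py; python3 - <<'E'
from kin import *
from rig import r
s=r.sense();p,R=cur(s); k=np.load("park.npz")
chain([(k["p"]+30*AX,k["R"],4),(k["p"],k["R"],6)],s["qpos"],p,R)
E
```

```text
[411.8  70.7 160.3] [ 0.13 -0.01  2.31  0.08  0.56 -0.94]
[317.15926893 271.34516971] [ 306  219   22  105 1915]
((316.5, 271.0), (104.0, 21.0), 90.0)
[[315.4, 266.9], [315.5, 268.2], [362.1, 250.2], [268.5, 286.2]]
19 r 93.0 ang 31.0
271 r 69.0 ang 2.8
20 r 92.0 ang 331.2
4 r 69.0 ang 56.4
17 r 93.0 ang 89.5
21 r 90.0 ang 270.5
17 r 92.0 ang 149.2
20 r 91.0 ang 209.5
4 dp [-0.101, 0.0, 0.262] turn [0.0, 0.002, -0.003]
   q [ 0.11  0.11  2.3   0.1   0.46 -0.99] 0.0 [438.  65. 124.]
6 dp [-0.047, -0.0, 0.116] turn [0.0, 0.0, 0.0]
   q [ 0.1   0.19  2.29  0.13  0.39 -1.04] 0.0 [455.  61.  99.]
```

Emit:
play_rows(rows=[{"dp": [-0.101, 0, 0.262], "turn": [0, 0, 0], "fingers": 0.4}, {"dp": [-0.101, 0, 0.262], "turn": [0, 0, 0], "fingers": 0.4}, {"dp": [-0.101, 0, 0.262], "turn": [0, 0, 0], "fingers": 0.4}, {"dp": [-0.101, 0, 0.262], "turn": [0, 0, 0], "fingers": 0.4}, {"dp": [-0.047, 0, 0.116], "turn": [0, 0, 0], "fingers": 0.4}])

```text
clock: 19.18
eef_pos: [442.6, 64.3, 118.7]
tcp_rot: [2.93, 0.19, 2.568]
contact_force: [-0.2, -0.5, -0.2]
opening: 0.601
grasp_force: 0.0
```

Emit:
play_rows(rows=[{"dp": [-0.047, 0, 0.116], "turn": [0, 0, 0], "fingers": 0.4}, {"dp": [-0.047, 0, 0.116], "turn": [0, 0, 0], "fingers": 0.4}, {"dp": [-0.047, 0, 0.116], "turn": [0, 0, 0], "fingers": 0.4}, {"dp": [-0.047, 0, 0.116], "turn": [0, 0, 0], "fingers": 0.4}, {"dp": [-0.047, 0, 0.116], "turn": [0, 0, 0], "fingers": 0.4}])

```text
clock: 19.6
eef_pos: [455.1, 61.5, 98.6]
tcp_rot: [2.93, 0.19, 2.569]
contact_force: [-0.6, 0.2, -0.0]
opening: 0.6
grasp_force: 0.0
```

Emit:
play_rows(rows=[{"dp": [0, 0, 0], "turn": [0, 0, 0], "fingers": 0.4}, {"dp": [0, 0, 0], "turn": [0, 0, 0], "fingers": 1}, {"dp": [0, 0, 0], "turn": [0, 0, 0], "fingers": 1}, {"dp": [0, 0, 0], "turn": [0, 0, 0], "fingers": 1}, {"dp": [0, 0, 0], "turn": [0, 0, 0], "fingers": 1}], force=60)

```text
clock: 20.02
eef_pos: [454.7, 61.6, 99.0]
tcp_rot: [2.93, 0.19, 2.569]
contact_force: [-1.1, -1.7, 2.6]
opening: 0.149
grasp_force: 60.6
```

```bash
python3 st.py; python3 - <<'E'
from kin import *
from rig import r
s=r.sense();p,R=cur(s)
def pz(pull,tw):
    S=Ro.from_rotvec(AX*np.radians(tw)).as_matrix(); return G+S@(p-G)+pull*AX,S@R
chain([(*pz(5.7,0),3),(*pz(5.7,-35),10),(*pz(5.7,-69),10),(*pz(-12.3,-69),5)],s["qpos"],p,R)
E
```

```text
[454.67836748  61.55373796  99.03434483] [ 0.09  0.18  2.29  0.14  0.39 -1.04] [-1.1 -1.7  2.6] [-0.1   0.16 -0.07] 0.14942680882183565 20.0167
grasp pt along AX rel G 16.64 lateral SX,SY -9.0 0.2 F along AX 2.6
twist deg 69.0
3 dp [0.018, 0.0, -0.044] turn [0.0, 0.0, 0.0]
   q [ 0.1   0.17  2.29  0.13  0.4  -1.03] 0.0 [451.  62. 104.]
10 dp [-0.001, 0.01, -0.0] turn [-0.219, -0.0, 0.541]
   q [-0.04  0.17  2.41  1.08  0.27 -1.51] 0.0 [454.  65. 105.]
10 dp [-0.001, 0.01, -0.0] turn [-0.213, -0.0, 0.525]
   q [-0.07  0.22  2.54  2.3   0.4  -2.21] 0.0 [457.  65. 107.]
5 dp [-0.034, -0.0, 0.083] turn [0.0, 0.0, 0.0]
   q [-0.08  0.28  2.53  2.38  0.44 -2.3 ] 0.0 [467.  62.  93.]
```

Emit:
play_rows(rows=[{"dp": [0.02, 0, -0.049], "turn": [0, 0, 0], "fingers": 1}, {"dp": [0.02, 0, -0.049], "turn": [0, 0, 0], "fingers": 1}, {"dp": [0.02, 0, -0.049], "turn": [0, 0, 0], "fingers": 1}, {"dp": [0, 0, 0], "turn": [0, 0, 0], "fingers": 1}, {"dp": [0, 0, 0], "turn": [0, 0, 0], "fingers": 1}])

```text
clock: 20.43
eef_pos: [451.4, 62.3, 104.1]
tcp_rot: [2.93, 0.19, 2.569]
contact_force: [5.2, -1.5, -6.8]
opening: 0.154
grasp_force: 58.9
```

```bash
python3 st.py
```

```text
[451.36867637  62.315181   104.11066781] [ 0.1   0.17  2.29  0.13  0.4  -1.03] [ 5.2 -1.5 -6.8] [-0.24 -0.3  -0.14] 0.15391185515858738 20.4333
grasp pt along AX rel G 22.74 lateral SX,SY -12.4 0.2 F along AX -8.7
twist deg 69.0
```

Pulled to about 18 mm. Now twisting back.

Emit:
play_rows(rows=[{"dp": [0, 0.01, 0], "turn": [-0.216, 0, 0.533], "fingers": 1}, {"dp": [0, 0.01, 0], "turn": [-0.216, 0, 0.533], "fingers": 1}, {"dp": [0, 0.01, 0], "turn": [-0.216, 0, 0.533], "fingers": 1}, {"dp": [0, 0.01, 0], "turn": [-0.216, 0, 0.533], "fingers": 1}, {"dp": [0, 0.01, 0], "turn": [-0.216, 0, 0.533], "fingers": 1}])

```text
clock: 20.85
eef_pos: [452.4, 63.6, 104.5]
tcp_rot: [2.774, 0.109, 2.296]
contact_force: [5.1, -1.0, -7.6]
opening: 0.15
grasp_force: 59.0
```

Emit:
play_rows(rows=[{"dp": [0, 0.01, 0], "turn": [-0.216, 0, 0.533], "fingers": 1}, {"dp": [0, 0.01, 0], "turn": [-0.216, 0, 0.533], "fingers": 1}, {"dp": [0, 0.01, 0], "turn": [-0.216, 0, 0.533], "fingers": 1}, {"dp": [0, 0.01, 0], "turn": [-0.216, 0, 0.533], "fingers": 1}, {"dp": [0, 0.01, 0], "turn": [-0.216, 0, 0.533], "fingers": 1}])

```text
clock: 21.27
eef_pos: [453.7, 64.4, 105.1]
tcp_rot: [2.648, -0.007, 2.042]
contact_force: [2.8, -2.3, -7.7]
opening: 0.15
grasp_force: 59.0
```

Emit:
play_rows(rows=[{"dp": [0, 0.01, 0], "turn": [-0.216, 0, 0.533], "fingers": 1}, {"dp": [0, 0.01, 0], "turn": [-0.216, 0, 0.533], "fingers": 1}, {"dp": [0, 0.01, 0], "turn": [-0.216, 0, 0.533], "fingers": 1}, {"dp": [0, 0.01, 0], "turn": [-0.216, 0, 0.533], "fingers": 1}, {"dp": [0, 0.01, 0], "turn": [-0.216, 0, 0.533], "fingers": 1}])

```text
clock: 21.68
eef_pos: [455.0, 64.8, 105.9]
tcp_rot: [2.554, -0.151, 1.802]
contact_force: [3.0, -1.6, -8.9]
opening: 0.149
grasp_force: 58.9
```

Emit:
play_rows(rows=[{"dp": [0, 0.01, 0], "turn": [-0.216, 0, 0.533], "fingers": 1}, {"dp": [0, 0.01, 0], "turn": [-0.216, 0, 0.533], "fingers": 1}, {"dp": [0, 0.01, 0], "turn": [-0.216, 0, 0.533], "fingers": 1}, {"dp": [0, 0.01, 0], "turn": [-0.216, 0, 0.533], "fingers": 1}, {"dp": [0, 0, 0], "turn": [0, 0, 0], "fingers": 1}])

```text
clock: 22.1
eef_pos: [456.0, 65.1, 106.5]
tcp_rot: [2.505, -0.281, 1.614]
contact_force: [4.9, -5.2, -7.0]
opening: 0.148
grasp_force: 59.2
```

```bash
python3 st.py
```

```text
[455.95647904  65.06768763 106.52782016] [-0.08  0.21  2.53  2.2   0.38 -2.17] [ 4.9 -5.2 -7. ] [-1.14  0.48 -0.68] 0.1475920106279081 22.1
grasp pt along AX rel G 22.52 lateral SX,SY -13.6 -0.6 F along AX -9.2
twist deg 3.2
```

Emit:
play_rows(rows=[{"dp": [0, 0.01, 0], "turn": [-0.216, 0, 0.533], "fingers": 1}, {"dp": [0, 0, 0], "turn": [0, 0, 0], "fingers": 1}, {"dp": [-0.034, 0, 0.083], "turn": [0, 0, 0], "fingers": 1}, {"dp": [-0.034, 0, 0.083], "turn": [0, 0, 0], "fingers": 1}, {"dp": [-0.034, 0, 0.083], "turn": [0, 0, 0], "fingers": 1}])

```text
clock: 22.52
eef_pos: [462.4, 63.7, 97.9]
tcp_rot: [2.497, -0.311, 1.572]
contact_force: [0.3, -5.4, -6.1]
opening: 0.15
grasp_force: 59.6
```

Emit:
play_rows(rows=[{"dp": [-0.034, 0, 0.083], "turn": [0, 0, 0], "fingers": 1}, {"dp": [-0.034, 0, 0.083], "turn": [0, 0, 0], "fingers": 1}, {"dp": [0, 0, 0], "turn": [0, 0, 0], "fingers": 1}, {"dp": [0, 0, 0], "turn": [0, 0, 0], "fingers": 1}])

```text
clock: 22.85
eef_pos: [466.3, 62.8, 92.2]
tcp_rot: [2.497, -0.312, 1.572]
contact_force: [-2.0, -6.5, -3.1]
opening: 0.152
grasp_force: 60.1
```

```bash
python3 st.py
```

```text
[466.2958966   62.82098759  92.21508963] [-0.09  0.28  2.53  2.36  0.44 -2.29] [-2.  -6.5 -3.1] [-1.11  0.85 -0.62] 0.15178233528832957 22.85
grasp pt along AX rel G 4.72 lateral SX,SY -3.3 -0.4 F along AX -2.2
twist deg 0.1
```

Emit:
play_rows(rows=[{"dp": [0, 0, 0], "turn": [0, 0, 0], "fingers": 0.4}, {"dp": [0, 0, 0], "turn": [0, 0, 0], "fingers": 0.4}, {"dp": [0, 0, 0], "turn": [0, 0, 0], "fingers": 0.4}, {"dp": [0, 0, 0], "turn": [0, 0, 0], "fingers": 0.4}, {"dp": [0.07, 0, -0.174], "turn": [0, 0, 0], "fingers": 0.4}])

```text
clock: 23.27
eef_pos: [463.3, 64.2, 98.7]
tcp_rot: [2.494, -0.313, 1.573]
contact_force: [-0.1, -0.2, 0.4]
opening: 0.599
grasp_force: 0.0
```

Emit:
play_rows(rows=[{"dp": [0.07, 0, -0.174], "turn": [0, 0, 0], "fingers": 0.4}, {"dp": [0.1, 0, -0.24], "turn": [0, 0, 0], "fingers": 0.4}, {"dp": [0.1, 0, -0.24], "turn": [0, 0, 0], "fingers": 0.4}, {"dp": [0.1, 0, -0.24], "turn": [0, 0, 0], "fingers": 0.4}, {"dp": [0.1, 0, -0.24], "turn": [0, 0, 0], "fingers": 0.4}])

```text
clock: 23.68
eef_pos: [435.2, 71.0, 139.6]
tcp_rot: [2.494, -0.313, 1.573]
contact_force: [-0.6, 0.3, -0.7]
opening: 0.598
grasp_force: 0.0
```

Emit:
play_rows(rows=[{"dp": [0.1, 0, -0.24], "turn": [0, 0, 0], "fingers": 0.4}, {"dp": [0, 0, 0], "turn": [0, 0, 0], "fingers": 0.4}])

```text
clock: 23.85
eef_pos: [429.4, 72.6, 148.9]
tcp_rot: [2.492, -0.313, 1.574]
contact_force: [0.6, -0.1, -0.7]
opening: 0.601
grasp_force: 0.0
```

```bash
python3 look2.py w9; python3 tt.py; python3 - <<'E'
import cv2,numpy as np
a=cv2.imread("pics/w9.png"); b=cv2.imread("pics/t.png")[100:280,215:375]
b=cv2.resize(b,None,fx=2,fy=2,interpolation=2); a=cv2.resize(a,(460,288),interpolation=cv2.INTER_AREA)
o=np.zeros((360,790,3),np.uint8); o[:288,:460]=a; o[:360,465:785]=b; cv2.imwrite("pics/fin.png",o)
E
```

```text
[429.9  72.5 148.6] [-0.06  0.03  2.57  1.95  0.31 -1.83]
[310.60676835 271.1620591 ] [ 300  217   22  109 2098]
((310.4999694824219, 271.0), (107.99998474121094, 20.999996185302734), 90.0)
[[310.0, 270.2], [309.9, 271.7], [310.0, 217.0], [309.9, 327.6]]
19 r 93.0 ang 31.0
273 r 68.0 ang 2.9
20 r 92.0 ang 331.2
5 r 69.0 ang 56.1
17 r 93.0 ang 89.5
21 r 90.0 ang 270.5
18 r 92.0 ang 149.0
20 r 91.0 ang 209.5
```

View pics/fin.png

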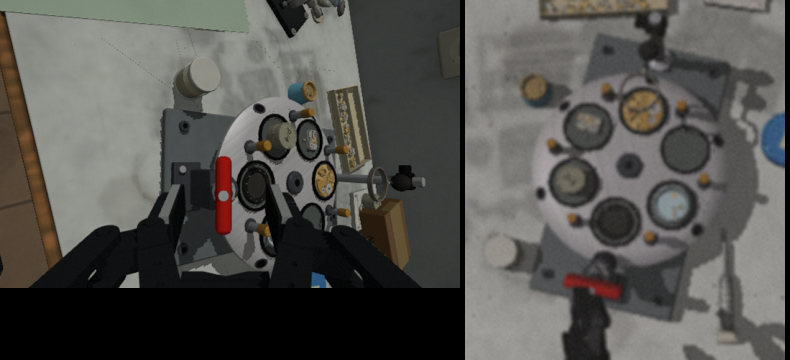

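The left half shows the bar home and untwisted: its size matches the start ratio to 0.2%. The right half shows the gilt movement under the loupe at (643,108), everything still in its nest, and the jar, cup, tin and hammer unmoved.

```bash
python3 -c "
from rig import r
print(r.sign_off())"
```

```text
the job is handed in; nothing more can be done
None
```

The job is handed in: the gilt watch movement is under the magnifier, and the final camera check showed the turntable exactly one 60° step round and the plunger fully home, at about 24 s on the clock.

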